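# Lock the filter cover of a benchtop suction unit

### The job

Somebody changed the filter of the suction unit and left its sloping cover unlocked. Take the flat-bladed key from its stand and, with the key, turn both slotted cover screws clockwise until they stop, their slots pointing straight up and down the slope; then stand the key upright in its stand again and let go. Do not turn the screws with the fingers, and leave the other things on the trolley where they are.

Things in the scene. Friction and masses are not known exactly. Their poses are not given: they have to be found in the camera images.
- key_grip (a point): Centre of the black handle of the loose key (about 120 g), which stands upright, blade down, in its stand. Handle 34 mm along the key's x, 22 mm along y (grip it across y), 45 mm high (22.5 mm above and below this point). z points from blade to handle. Under the handle is a round collar, 38 mm diameter, 5 mm thick; its underside, 27.5 mm below this point, rests on the stand.
- key_tip (a point): Middle of the end of the key's blade, 77.5 mm below the grip centre on the key's axis. Steel blade 18 mm wide along the key's x, 3 mm thick along y, 12 mm long, below a shank of 10 mm diameter. Both faces are alike: a half turn about z makes no difference.
- stand_mouth (a point): Centre of the mouth of the 28 x 28 mm square hole that runs down through the fixed white key stand (upright block 70 x 70 x 60 mm; the mouth is in its top, 60 mm above the trolley top). With the key home, its collar lies on the top around the hole: grip centre 27.5 mm above the mouth, blade tip 10 mm above the trolley.
- suction_unit: Fixed light grey unit, 260 mm deep (x), 270 wide (y), 145 high (gauge, hose ports on the rear top to 182). Origin under its centre; x from its front to its rear, y to its left. The front slopes 30 degrees from level, from 45 mm height at the front edge up to 145, and looks more or less to the robot; a darker cover lies on it, a screw at either side at mid slope, 144 mm apart.
- screw_left_slot (a point): Centre of the slot mouth of the screw at the cover's left (+y of the unit): round steel head, 28 mm diameter, 8.5 mm proud of the cover. z points straight out of the cover (30 degrees from vertical), x along the slot. The slot crosses the whole head, 6.5 mm wide, 7 mm deep, its mouth widened to 10 mm by bevels. The frame turns with the screw.
- screw_right_slot (a point): The same for the like screw at the cover's right (-y of the unit).
- screw_left (a joint): Turn of the left screw, rad: 0 fully undone, grows clockwise as seen facing the cover, 1.25 is the stop (locked: slot straight up and down the slope, in line with two small moulded ticks). Starts between 0 and 0.3. Stiff: takes about 0.08 N m, stays where it is left. The blade has about 0.2 rad of play in the slot either way.
- screw_right (a joint): The same for the right screw.
- tube_rack: Bystander: small white rack of tubes, 100 x 70 mm, 66 mm high, loose. Origin under its centre. Leave alone.
- blue_tray: Bystander: open blue tray 160 x 120 x 50 mm, loose. Origin under its centre. Leave alone.
- wash_bottle: Bystander: white bottle, 60 mm diameter, 120 mm high, loose. Origin under its centre. Leave alone.
- dropper_tub: Bystander: deep pink tub 140 x 100 x 100 mm full of plastic droppers that reach up to about 200 mm, loose. Origin under its centre. Leave alone.

How it is judged:
On the way, in this order (a step that is already met when the one before it is completed fails the run):
1. the key is lifted clear of its stand (z of key_grip in the frame of stand_mouth above 0.085 m), for 0.1 s.
2. one of the two screws (either) is turned home (value of joint any of screw_left, screw_right above 1.12 rad), for 0.1 s.
3. both screws are turned home (value of joint each of screw_left, screw_right above 1.12 rad), for 0.1 s.
At the end, for the whole second after the job is handed in: Both screws are within 0.13 rad of their stop (joint above 1.12), and the key stands upright (within 0.12 rad) in its stand with its collar resting on it (grip centre within 12 mm of the hole's axis, 20 to 36 mm above the mouth) (all of step 3 and horizontal distance between key_grip and stand_mouth below 0.012 m and z of key_grip in the frame of stand_mouth between 0.02 and 0.036 m and angle between key_grip's own z axis and vertical below 0.12 rad); the robot touches nothing.
It fails at once if a screw is pushed by the fingers or the arm instead of the key (contact force between any of the fingers, the arm and screw_left above 2 N or contact force between any of the fingers, the arm and screw_right above 2 N).
It fails at once if a bystander is moved by more than 20 mm (distance of any of tube_rack, blue_tray, wash_bottle, dropper_tub from where it was at the start of the episode above 0.02 m).
It also fails if it takes over 72 s, if anything falls off the work surface, if the arm or the gripper's body presses on something with over 40 N, if the wrist force passes 120 N, or if a joint passes its speed limit or range.

### The arm

A 7-joint arm with a two-finger parallel gripper is mounted at the origin on the work surface. World frame = base frame: x ahead of the robot, y to its left, z up, the work surface at z = 0. Lengths are in m, angles in rad, forces in N, time in s.
With the tool pointing down it reaches from about 0.35 to 0.775 m from the base axis. Payload 3.1 kg.
Tool frame: the origin (TCP) lies between the finger pads; the fingertips stand 8 mm ahead of it and the grasp point (between the pads) lies 11 mm behind it; z points along the fingers, y is the direction in which the jaws open and shut (so a half turn about z gives the same grasp; the last joint's range is limited). The gripper opens to 85 mm and grips with 20 to 120 N. Pads are 22 mm wide; open, the fingers measure 114 mm over their backs; the gripper's body (76 mm by 85 mm) begins 54 mm behind the grasp point. The pads swing forward as they close: fully open they stand 13 mm farther back than shut.
Start: joints at [-1.309, 0.311, 0.014, 1.512, -0.004, 1.319, -0.027], TCP at [0.165, 0.525, 0.239] pointing down, gripper open.
Joint ranges: [-2.7, 2.7], [-0.3, 1.91], [-1.27, 1.3], [0.12, 2.57], [-1.44, 4.58], [0.2, 2.03], [-3.05, 3.05]. Speed limits (rad/s): [2.79, 2.79, 3.14, 3.14, 3.14, 3.14, 3.14].

### API

Orientations are given as a rotation vector (axis times angle).
In Python, from plant import status, viewer, env gives the robot as it stands.
- The arm moves only by the tool step_arm, never from a script. Its argument "targets" is a list of rows, each an object with "dp": the shift along the world's x, y, z in mm, a list of three; "delta_rot": the turn, a rotation vector about the world's x, y, z in degrees, a list of three. In form: [{"dp": [dx, dy, dz], "delta_rot": [ax, ay, az]}, ...]. A call has 1 to 8 rows; each row shifts and turns the commanded pose from where the row before left it; what a row does not reach is not made up. A row lasts 1/12 s, in which the tool goes at most 41.7 mm and 7.16 degrees, less where a joint would pass 70% of its speed; a pose out of reach is approached as far as the arm can. A call is refused whole if a number of a shift passes 41.7 or a number of a turn 7.16, either way. A call with a gripper value outside its range is refused whole. "gripper" is the opening in per cent of the stroke, from 0 (shut) to 100 (fully open), set as the call begins (left out, the last holds). The fingers move at their own pace and stop on an object; "grip_force" is the grip in N (left out, the last holds). Time passes only in rows, so rows that do not move let the fingers close. It gives the time, the measured TCP pose, the force and the opening at its end, in the units of the state.
- status.sense(): the state, without advancing time (a new reading comes with each control period).
- viewer.grab_frame(name): name is "scene" or "top" or "wrist"; returns the picture (384x512x3 uint8, blue, green, red); there is no depth.
- viewer.camera_params(name): a dict with "fx", "fy", "cx", "cy" (pixels), "view" (4x4, takes a point from world to camera coordinates); the wrist camera has in their place "hand_eye" (4x4, takes a point from camera to tool coordinates, whose origin is the TCP and whose axes are the flange's). Camera axes: x right, y down, z forward; pixel columns grow to the right and rows downward; lengths in m; the calibration is good to about 2 mm. A picture is of the moment at which its call begins: read the wrist's pose just before it. camera_params takes no time and is no camera call.
- env.close_job(): hands the job in, once; it reports no verdict.
The state is a dict: "clock": time; "joint_positions": joint angles; "dq": joint speeds; "joint_torque": joint torques, N m; "tool_pos": TCP position; "tool_rot": TCP orientation; "wrist_force": force on the tool from outside, world axes, zero at the start; "torque": the same for the moment, N m; "opening": finger opening in m.
Only numpy, scipy, OpenCV 4.12 (cv2) and the standard library are available. Lean on these libraries where they do the work, as an engineer would, in place of code of your own. Each camera call takes 0.05 s, during which the arm holds its last target.

## Working session

There is one attempt and no reset: what is moved stays moved. The work goes in short steps, Python scripts to look and compute and a tool call to move; the robot and the scene stay as the last step left them, time stands still between calls to the robot, and variables do not carry over. Pictures are saved under pics/ and viewed, and the job is handed in when it is done.

Besides the shell and the picture viewer there is one more tool, called after "Call:" as name(argument=value, ...), one argument or row to a line, values as JSON. step_arm: Moves the arm, as the interface text tells. Its arguments: {"type":"object","properties":{"targets":{"type":"array"},"gripper":{"type":"number"},"grip_force":{"type":"number"}},"required":["targets"]}

```bash
mkdir -p pics; ls; python3 - <<'E'
from plant import status, viewer, env
import cv2,numpy as np
np.set_printoptions(precision=4,suppress=True)
s=status.sense()
for k in s: print(k,np.round(s[k],4))
for n in ["scene","top","wrist"]:
    f=viewer.grab_frame(n); cv2.imwrite(f"pics/{n}0.png",f); p=viewer.camera_params(n); print(n,p)
E
```

```text
pics
clock 0.0
joint_positions [-1.3087  0.3118  0.014   1.513  -0.0044  1.3191 -0.0272]
dq [-0.0009  0.0016  0.0026  0.0003 -0.0003  0.0007  0.0015]
joint_torque [  0.0002 -37.9916   0.1462 -23.0586   0.0122   0.0138   0.    ]
tool_pos [0.1643 0.5242 0.2382]
tool_rot [-0.4752 -3.1052  0.0036]
wrist_force [ 0.1481 -0.0657 -0.0937]
torque [-0.0324 -0.016  -0.0012]
opening 0.0855
scene {'fx': 491.65384757119006, 'fy': 491.65384757119006, 'cx': 268.73637439352257, 'cy': 189.0009695553218, 'view': array([[ 0.356 ,  0.9344,  0.0095, -0.2018],
       [ 0.6628, -0.2453, -0.7074, -0.2848],
       [-0.6587,  0.2582, -0.7067,  1.808 ],
       [ 0.    ,  0.    ,  0.    ,  1.    ]])}
top {'fx': 363.63121249159457, 'fy': 363.63121249159457, 'cx': 258.87024074659075, 'cy': 188.86223230509592, 'view': array([[-0.0267, -0.9994, -0.0216,  0.0422],
       [-0.9957,  0.0285, -0.0886,  0.5564],
       [ 0.0891,  0.0192, -0.9958,  1.3947],
       [ 0.    ,  0.    ,  0.    ,  1.    ]])}
wrist {'fx': 318.0945780492245, 'fy': 318.0945780492245, 'cx': 255.66060548674776, 'cy': 192.9354831246465, 'hand_eye': array([[ 0.0006, -0.9659, -0.2591,  0.065 ],
       [ 1.    ,  0.0008, -0.0005, -0.0002],
       [ 0.0007, -0.2591,  0.9659, -0.1343],
       [ 0.    ,  0.    ,  0.    ,  1.    ]])}
```

View pics/scene0.png

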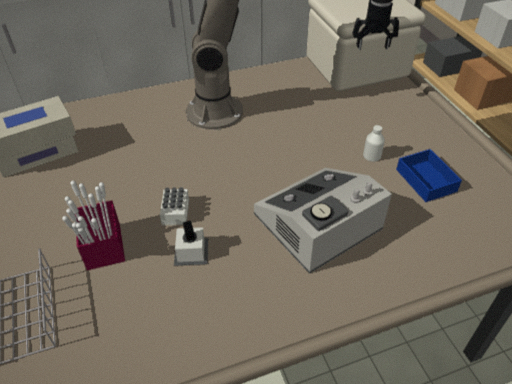

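View pics/top0.png

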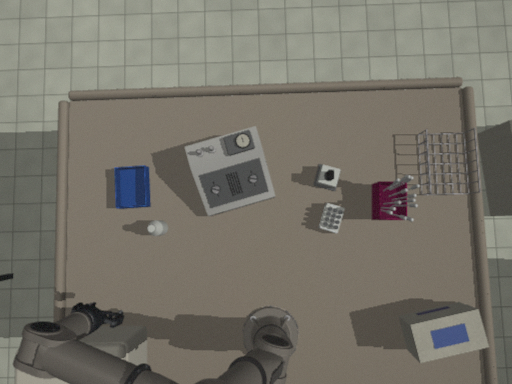

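View pics/wrist0.png

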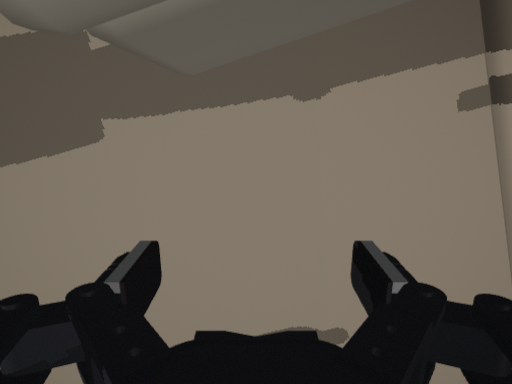

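```bash
cat > h.py <<'E'
from plant import status, viewer, env
import cv2,numpy as np
from scipy.spatial.transform import Rotation as R
np.set_printoptions(precision=4,suppress=True)
def cam(n,s=None):
    p=viewer.camera_params(n); K=np.array([[p['fx'],0,p['cx']],[0,p['fy'],p['cy']],[0,0,1]])
    if n=='wrist':
        s=s or status.sense(); T=np.eye(4);T[:3,:3]=R.from_rotvec(s['tool_rot']).as_matrix();T[:3,3]=s['tool_pos']
        V=np.linalg.inv(T@p['hand_eye'])
    else: V=np.array(p['view'])
    return K,V
def ray(c,uv):
    K,V=c; d=V[:3,:3].T@np.linalg.solve(K,[uv[0],uv[1],1.]); return -V[:3,:3].T@V[:3,3],d
def onz(c,uv,z):
    o,d=ray(c,uv); return o+d*(z-o[2])/d[2]
def onplane(c,uv,p0,n):
    o,d=ray(c,uv); return o+d*(np.dot(np.array(p0)-o,n)/np.dot(d,n))
def tri(*cu):
    A=np.zeros((3,3));b=np.zeros(3)
    for c,uv in cu:
        o,d=ray(c,uv);d=d/np.linalg.norm(d);M=np.eye(3)-np.outer(d,d);A+=M;b+=M@o
    x=np.linalg.solve(A,b); return x,[np.linalg.norm(np.cross(x-ray(c,uv)[0],ray(c,uv)[1]/np.linalg.norm(ray(c,uv)[1]))) for c,uv in cu]
def proj(c,X):
    K,V=c; q=K@(V[:3,:3]@np.array(X)+V[:3,3]); return q[:2]/q[2]
def crop(img,x,y,w,h,k,f):
    cv2.imwrite(f,cv2.resize(img[y:y+h,x:x+w],None,fx=k,fy=k,interpolation=cv2.INTER_CUBIC))
E
python3 - <<'E'
from h import *
t=cv2.imread('pics/top0.png');s=cv2.imread('pics/scene0.png')
crop(t,175,115,130,110,6,'pics/tu.png')
crop(t,300,150,60,45,10,'pics/tk.png')
crop(s,160,205,60,70,8,'pics/sk.png')
crop(s,245,155,160,120,5,'pics/su.png')
E
```

```text
(no output)
```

View pics/tu.png

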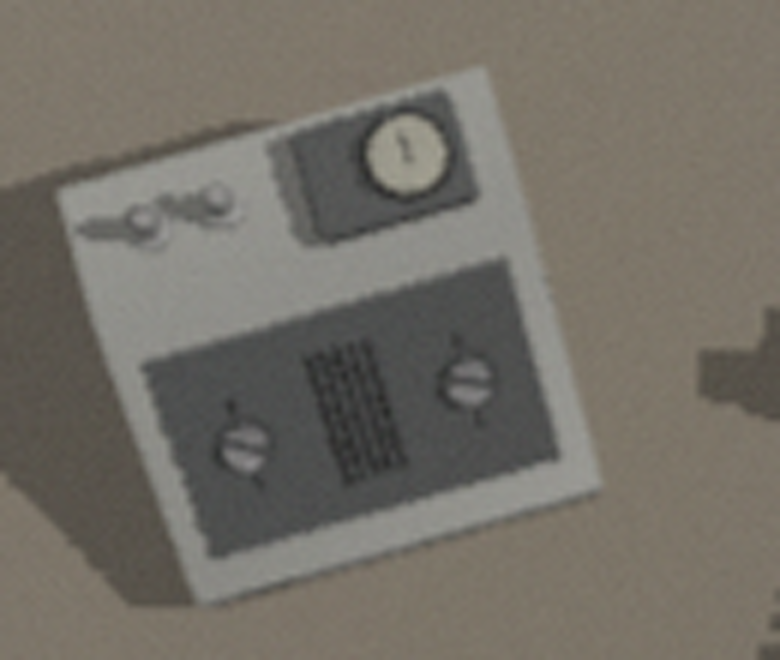

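View pics/tk.png

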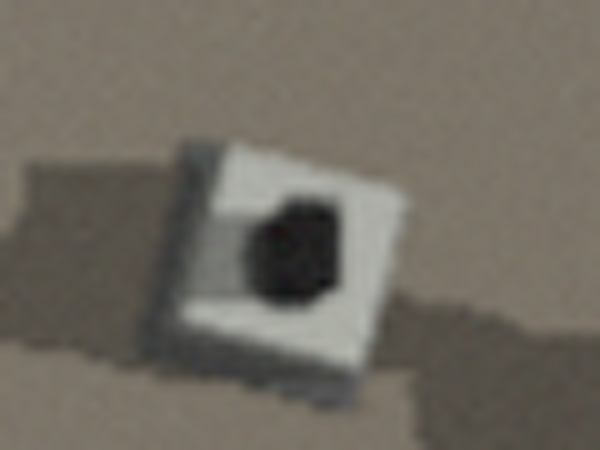

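View pics/sk.png

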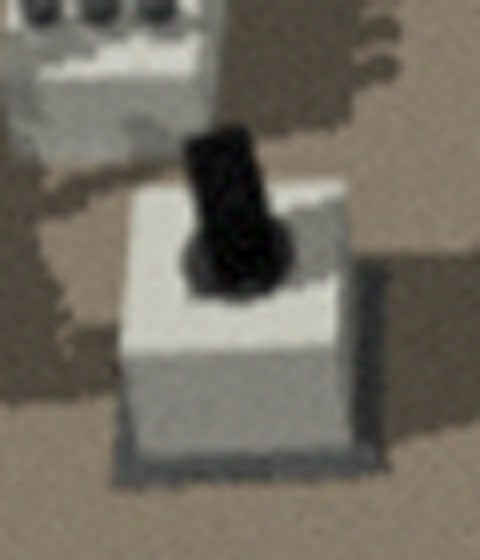

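View pics/su.png

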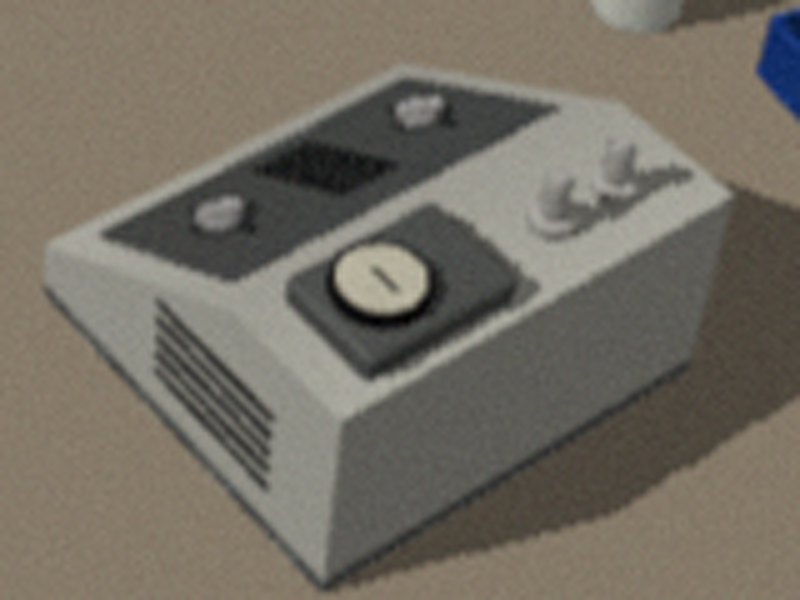

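```bash
python3 - <<'E'
from h import *
c=cam('top');sc=cam('scene')
def u(x,y,x0=175,y0=115,k=6): return ((x+.5)/k-.5+x0,(y+.5)/k-.5+y0)
P={}
for n,(x,y,z) in dict(RL=(58,188,.145),RR=(486,68,.145),FL=(200,604,.045),FR=(602,488,.045),SL=(243,448,.106),SR=(468,382,.106)).items():
    P[n]=onz(c,u(x,y),z);print(n,P[n])
for a,b in (('RR','RL'),('FR','FL'),('SR','SL')):
    d=P[b]-P[a];print(np.linalg.norm(d),np.degrees(np.arctan2(-d[0],d[1])))
# triangulated screws
S=lambda x,y:u(x,y,245,155,5)
print(tri((c,u(243,448)),(sc,S(420,110))),tri((c,u(468,382)),(sc,S(220,213))))
print(tri((c,u(58,188)),(sc,S(730,195))),tri((c,u(486,68)),(sc,S(342,418))))
# stand
k=lambda x,y:u(x,y,300,150,10)
Q=[onz(c,k(*p),.06) for p in ((236,145),(408,195),(370,368),(182,315))]
for q in Q: print('st',q)
print(np.mean(Q,0)); 
for i in range(4):
    d=Q[(i+1)%4]-Q[i];print(np.linalg.norm(d),np.degrees(np.arctan2(d[1],d[0])))
k2=lambda x,y:u(x,y,160,205,8)
Q=[onz(sc,k2(*p),.06) for p in ((135,185),(347,185),(340,342),(122,350))]
for q in Q: print('st',q)
print(np.mean(Q,0))
E
```

```text
RL [0.7107 0.291  0.145 ]
RR [0.7763 0.0303 0.145 ]
FL [0.4596 0.2246 0.045 ]
FR [ 0.5266 -0.0345  0.045 ]
SL [0.5533 0.1868 0.106 ]
SR [0.5901 0.0474 0.106 ]
0.2688061831230325 14.118340537683947
0.267589373135918 14.516372382450456
0.14422793679335685 14.784453903725037
(array([0.554 , 0.1881, 0.1018]), [np.float64(0.0007136961792198267), np.float64(0.0007136961792198041)]) (array([0.5908, 0.048 , 0.1022]), [np.float64(0.0005419989229158889), np.float64(0.0005419989229158683)])
(array([0.7109, 0.2913, 0.1451]), [np.float64(0.00039738114604193325), np.float64(0.0003973811460420881)]) (array([0.7773, 0.0321, 0.1443]), [np.float64(0.0019506125350155204), np.float64(0.0019506125350154)])
st [ 0.6423 -0.2217  0.06  ]
st [ 0.6211 -0.2862  0.06  ]
st [ 0.5554 -0.2687  0.06  ]
st [ 0.5777 -0.1985  0.06  ]
[ 0.5991 -0.2438  0.06  ]
0.06781761086035516 -108.19908934797247
0.06797990342901425 165.1579702138641
0.07366713148673226 72.40301315370617
0.06866270303928425 -19.755260153818753
st [ 0.5543 -0.2635  0.06  ]
st [ 0.5793 -0.1963  0.06  ]
st [ 0.6436 -0.2165  0.06  ]
st [ 0.6221 -0.2839  0.06  ]
[ 0.5998 -0.24    0.06  ]
```

Call:
step_arm(
  targets=[
    {"dp":[29,-29,0],"delta_rot":[0,0,0]},
    {"dp":[29,-29,0],"delta_rot":[0,0,0]},
    {"dp":[29,-29,0],"delta_rot":[0,0,0]},
    {"dp":[29,-29,0],"delta_rot":[0,0,0]},
    {"dp":[29,-29,0],"delta_rot":[0,0,0]},
    {"dp":[29,-29,0],"delta_rot":[0,0,0]},
    {"dp":[29,-29,0],"delta_rot":[0,0,0]},
  ],
)

```text
clock: 0.73
tool_pos: [0.3684, 0.3201, 0.2392]
tool_rot: [-0.475, -3.105, -0.0]
wrist_force: [-0.0, 0.7, 0.1]
opening: 0.0856
```

Call:
step_arm(
  targets=[
    {"dp":[29,-29,0],"delta_rot":[0,0,0]},
    {"dp":[29,-29,0],"delta_rot":[0,0,0]},
    {"dp":[29,-29,0],"delta_rot":[0,0,0]},
    {"dp":[29,-29,0],"delta_rot":[0,0,0]},
    {"dp":[29,-29,0],"delta_rot":[0,0,0]},
    {"dp":[29,-29,0],"delta_rot":[0,0,0]},
    {"dp":[29,-29,0],"delta_rot":[0,0,0]},
    {"dp":[0,0,0],"delta_rot":[0,0,0]},
  ],
)

```text
clock: 1.4
tool_pos: [0.5754, 0.1075, 0.2385]
tool_rot: [0.497, 3.097, -0.013]
wrist_force: [-0.6, -1.4, 0.3]
opening: 0.0855
```

```bash
python3 - <<'E'
from h import *
s=status.sense();print(s['clock'],s['tool_pos'],s['tool_rot'],s['joint_positions'],s['dq'])
f=viewer.grab_frame('wrist');cv2.imwrite('pics/w1.png',f);np.save('w1.npy',np.r_[s['tool_pos'],s['tool_rot']])
E
```

```text
1.4 [0.5754 0.1075 0.2385] [ 0.4972  3.0968 -0.0133] [-0.4825  0.3944  0.3748  1.424  -0.1349  1.3476  1.148 ] [-0.0639 -0.0497 -0.0682  0.0601 -0.0398  0.0527 -0.0791]
```

View pics/w1.png

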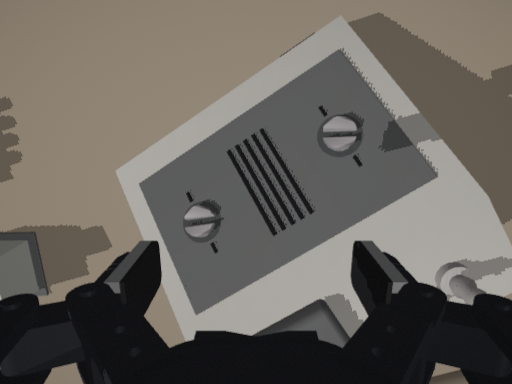

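```bash
python3 - <<'E'
from h import *
t=cv2.imread('pics/w1.png')
a=cv2.resize(t[95:175,300:380],None,fx=5,fy=5,interpolation=cv2.INTER_CUBIC)
b=cv2.resize(t[180:260,160:240],None,fx=5,fy=5,interpolation=cv2.INTER_CUBIC)
cv2.imwrite('pics/w1c.png',np.hstack([a,b]))
E
```

```text
(no output)
```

View pics/w1c.png

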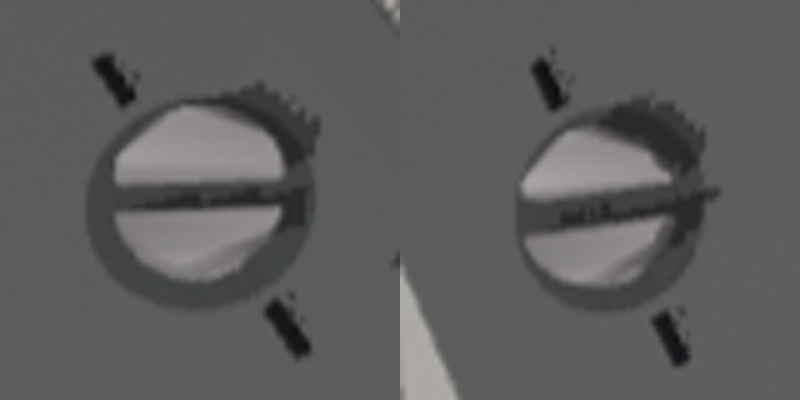

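```bash
cat > g.py <<'E'
from h import *
yaw=np.radians(14.4)
ux=np.array([np.cos(yaw),np.sin(yaw),0]);uy=np.array([-np.sin(yaw),np.cos(yaw),0]);uz=np.array([0,0,1.])
n=-.5*ux+.866*uz; sl=.866*ux+.5*uz   # normal, up-slope
E
python3 - <<'E'
from g import *
w=np.load('w1.npy');cw=cam('wrist',dict(tool_pos=w[:3],tool_rot=w[3:]));ct=cam('top');cs=cam('scene')
u=lambda x,y,x0,y0,k:((x+.5)/k-.5+x0,(y+.5)/k-.5+y0)
WL=lambda x,y:u(x,y,300,95,5); WR=lambda x,y:u(x-400,y,160,180,5)
T=lambda x,y:u(x,y,175,115,6);S=lambda x,y:u(x,y,245,155,5)
L=tri((cw,WL(199,193)),(ct,T(243,448)),(cs,S(420,110)));Rr=tri((cw,WR(597,206)),(ct,T(468,382)),(cs,S(220,213)))
print(L,Rr)
d=L[0]-Rr[0];print(np.linalg.norm(d),np.degrees(np.arctan2(-d[0],d[1])))
for nm,W,c,e,tk in (('L',WL,L[0],((116,198),(280,193)),((113,80),(288,330))),('R',WR,Rr[0],((523,216),(669,198)),((549,83),(671,338)))):
    print(nm,'centre on plane z known',onplane(cw,W(*((199,193) if nm=='L' else (597,206))),c,n))
    p=[onplane(cw,W(*q),c,n) for q in e];v=p[1]-p[0]
    print('slot len',np.linalg.norm(v),'ang about n from upslope (ccw+)',np.degrees(np.arctan2(v@np.cross(n,sl),v@sl)))
    p=[onplane(cw,W(*q),c-n*.0085,n) for q in tk];v=p[1]-p[0]
    print('tick ang',np.linalg.norm(v),np.degrees(np.arctan2(v@np.cross(n,sl),v@sl)), 'mid',(p[0]+p[1])/2+n*.0085)
E
```

```text
(array([0.5547, 0.1872, 0.1026]), [np.float64(0.0013289203644148053), np.float64(0.0011252790740524695), np.float64(0.0010874437855152037)]) (array([0.5912, 0.0476, 0.1033]), [np.float64(0.0006889149442113424), np.float64(0.0007935741546481112), np.float64(0.0008044490264464354)])
0.14435964983657545 14.641999662361014
L centre on plane z known [0.5554 0.1861 0.1029]
slot len 0.026478731928860466 ang about n from upslope (ccw+) 57.00712092919182
tick ang 0.055135229290454016 0.41974306773179926 mid [0.5539 0.1862 0.102 ]
R centre on plane z known [0.5916 0.047  0.1034]
slot len 0.028834974866176644 ang about n from upslope (ccw+) 66.13947539228391
tick ang 0.054787224049868265 0.012252583200662349 mid [0.5907 0.0454 0.1027]
```

Call:
step_arm(
  targets=[
    {"dp":[0,-39,0],"delta_rot":[0,0,0]},
    {"dp":[0,-39,0],"delta_rot":[0,0,0]},
    {"dp":[0,-39,0],"delta_rot":[0,0,0]},
    {"dp":[0,-39,0],"delta_rot":[0,0,0]},
    {"dp":[0,-39,0],"delta_rot":[0,0,0]},
    {"dp":[0,-39,0],"delta_rot":[0,0,0]},
    {"dp":[0,-39,0],"delta_rot":[0,0,0]},
  ],
)

```text
clock: 2.03
tool_pos: [0.5701, -0.1542, 0.2391]
tool_rot: [-0.472, -3.105, -0.002]
wrist_force: [0.8, -0.1, 0.5]
opening: 0.0856
```

Call:
step_arm(
  targets=[
    {"dp":[0,-39,0],"delta_rot":[0,0,0]},
    {"dp":[0,-30,0],"delta_rot":[0,0,0]},
    {"dp":[0,0,0],"delta_rot":[0,0,0]},
    {"dp":[0,0,0],"delta_rot":[0,0,0]},
  ],
)

```text
clock: 2.37
tool_pos: [0.5695, -0.2249, 0.2388]
tool_rot: [-0.482, -3.103, 0.0]
wrist_force: [-0.6, 1.4, -0.2]
opening: 0.0855
```

```bash
python3 - <<'E'
from h import *
s=status.sense();print(s['clock'],s['tool_pos'],s['tool_rot'],s['joint_positions'],s['dq'])
f=viewer.grab_frame('wrist');cv2.imwrite('pics/w2.png',f);np.save('w2.npy',np.r_[s['tool_pos'],s['tool_rot']])
E
```

```text
2.3667 [ 0.5695 -0.2249  0.2388] [-0.4817 -3.1033  0.0003] [ 0.0346  0.4668  0.4811  1.3399 -0.2129  1.3868  1.7734] [-0.0502 -0.0097 -0.0607  0.0056 -0.0276  0.003  -0.0026]
```

View pics/w2.png

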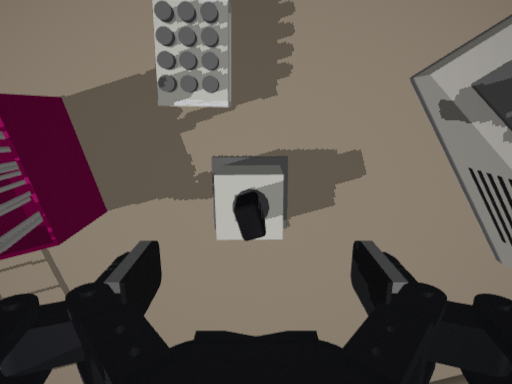

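```bash
python3 - <<'E'
from h import *
t=cv2.imread('pics/w2.png')
b=cv2.resize(t[175:255,205:300],None,fx=7,fy=7,interpolation=cv2.INTER_CUBIC)
cv2.imwrite('pics/w2c.png',np.clip((b.astype(float)/255)**.45*255,0,255).astype(np.uint8))
E
```

```text
(no output)
```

View pics/w2c.png

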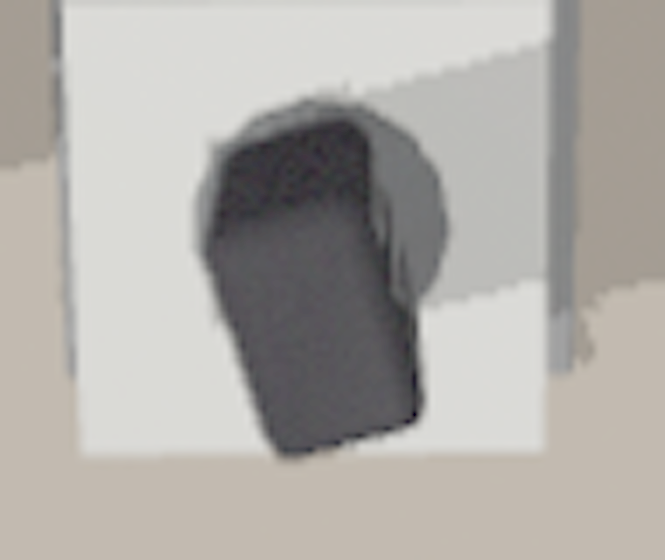

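```bash
python3 - <<'E'
from h import *
w=np.load('w2.npy');c=cam('wrist',dict(tool_pos=w[:3],tool_rot=w[3:]))
u=lambda x,y:((x+.5)/7-.5+205,(y+.5)/7-.5+175)
P=[onz(c,u(*p),.11) for p in ((215,235),(368,195),(420,415),(285,458))]
print(np.array(P),np.mean(P,0))
for i in range(4):
    d=P[(i+1)%4]-P[i];print(np.linalg.norm(d),np.degrees(np.arctan2(d[1],d[0])))
for a in ((195,221),(448,221),(322,98)): print('collar',onz(c,u(*a),.065))
Q=[onz(c,u(*p),.06) for p in ((62,5),(552,5),(545,452),(80,455))]
print(np.array(Q),np.mean(Q,0))
for i in range(4):
    d=Q[(i+1)%4]-Q[i];print(np.linalg.norm(d),np.degrees(np.arctan2(d[1],d[0])))
Rm=R.from_rotvec(w[3:]).as_matrix();print(Rm,np.degrees(np.arctan2(Rm[1,0],Rm[0,0])))
E
```

```text
[[ 0.5822 -0.248   0.11  ]
 [ 0.583  -0.2284  0.11  ]
 [ 0.6127 -0.2308  0.11  ]
 [ 0.6132 -0.249   0.11  ]] [ 0.5978 -0.239   0.11  ]
0.0196524101944287 87.66882351027533
0.029826873313398596 -4.780276925891089
0.0181348685190155 -88.69378298154145
0.030951400680048265 178.18625782442044
collar [ 0.5921 -0.2573  0.065 ]
collar [ 0.6032 -0.2224  0.065 ]
collar [ 0.5801 -0.2342  0.065 ]
[[ 0.5569 -0.266   0.06  ]
 [ 0.5782 -0.199   0.06  ]
 [ 0.6442 -0.2194  0.06  ]
 [ 0.6233 -0.2867  0.06  ]] [ 0.6007 -0.2428  0.06  ]
0.07030503571843291 72.40193203065031
0.06905449112039812 -17.200046975825927
0.07045714938854006 -107.18634345422844
0.06955990197956188 162.67326282201435
[[-0.953   0.3031 -0.0011]
 [ 0.3031  0.953  -0.    ]
 [ 0.0011 -0.0004 -1.    ]] 162.3549283062142
```

Call:
step_arm(
  targets=[
    {"dp":[4,-2,0],"delta_rot":[0,0,-7.15]},
    {"dp":[4,-2,0],"delta_rot":[0,0,-7.15]},
    {"dp":[4,-2,0],"delta_rot":[0,0,-7.15]},
    {"dp":[4,-2,0],"delta_rot":[0,0,-7.15]},
    {"dp":[4,-2,0],"delta_rot":[0,0,-7.15]},
    {"dp":[4,-2,0],"delta_rot":[0,0,-7.15]},
    {"dp":[4,-2,0],"delta_rot":[0,0,-7.15]},
    {"dp":[0,0,0],"delta_rot":[0,0,-7.15]},
  ],
)

```text
clock: 3.08
tool_pos: [0.6001, -0.2333, 0.2387]
tool_rot: [-1.904, -2.497, -0.003]
wrist_force: [-0.5, 1.7, 0.8]
opening: 0.0855
```

Call:
step_arm(
  targets=[
    {"dp":[0,0,0],"delta_rot":[0,0,-7.15]},
    {"dp":[0,0,0],"delta_rot":[0,0,-7.15]},
    {"dp":[0,0,0],"delta_rot":[0,0,-7.15]},
    {"dp":[0,0,0],"delta_rot":[0,0,-7.15]},
    {"dp":[0,0,0],"delta_rot":[0,0,-7.15]},
    {"dp":[0,0,0],"delta_rot":[0,0,-7.15]},
    {"dp":[0,0,0],"delta_rot":[0,0,-7.15]},
    {"dp":[0,0,0],"delta_rot":[0,0,-7.15]},
  ],
)

```text
clock: 3.75
tool_pos: [0.5997, -0.233, 0.2388]
tool_rot: [-2.866, -1.28, -0.002]
wrist_force: [0.6, 0.7, 0.0]
opening: 0.0854
```

Call:
step_arm(
  targets=[
    {"dp":[0,0,0],"delta_rot":[0,0,-7.15]},
    {"dp":[0,0,0],"delta_rot":[0,0,-7.15]},
    {"dp":[0,0,0],"delta_rot":[0,0,-7.15]},
    {"dp":[0,0,0],"delta_rot":[0,0,-7.15]},
    {"dp":[0,0,0],"delta_rot":[0,0,-7.15]},
    {"dp":[0,0,0],"delta_rot":[0,0,-7.15]},
    {"dp":[0,0,0],"delta_rot":[0,0,-7.15]},
    {"dp":[0,0,0],"delta_rot":[0,0,0]},
  ],
)

```text
clock: 4.42
tool_pos: [0.5997, -0.2333, 0.2384]
tool_rot: [-3.138, 0.046, 0.001]
wrist_force: [0.1, 0.2, -0.4]
opening: 0.0854
```

```bash
python3 - <<'E'
from h import *
s=status.sense();print(s['clock'],s['tool_pos'],s['tool_rot'],s['joint_positions'])
Rm=R.from_rotvec(s['tool_rot']).as_matrix();print(Rm,np.degrees(np.arctan2(Rm[1,0],Rm[0,0])))
f=viewer.grab_frame('wrist');cv2.imwrite('pics/w3.png',f);np.save('w3.npy',np.r_[s['tool_pos'],s['tool_rot']])
c=cam('wrist',s);print(proj(c,(.598,-.239,.11)),proj(c,(.6,-.242,.06)))
b=cv2.resize(f[100:260,160:350],None,fx=4,fy=4,interpolation=cv2.INTER_CUBIC)
cv2.imwrite('pics/w3c.png',np.clip((b.astype(float)/255)**.45*255,0,255).astype(np.uint8))
E
```

```text
4.4167 [ 0.5997 -0.2333  0.2384] [-3.1385  0.0462  0.0009] [-0.2363  0.7015  1.094   1.2498 -0.6128  1.5331 -0.8323]
[[ 0.9996 -0.0295 -0.0005]
 [-0.0295 -0.9996  0.0028]
 [-0.0006 -0.0028 -1.    ]] -1.6880764780988713
[262.1062 189.1723] [264.1791 174.7666]
```

View pics/w3c.png

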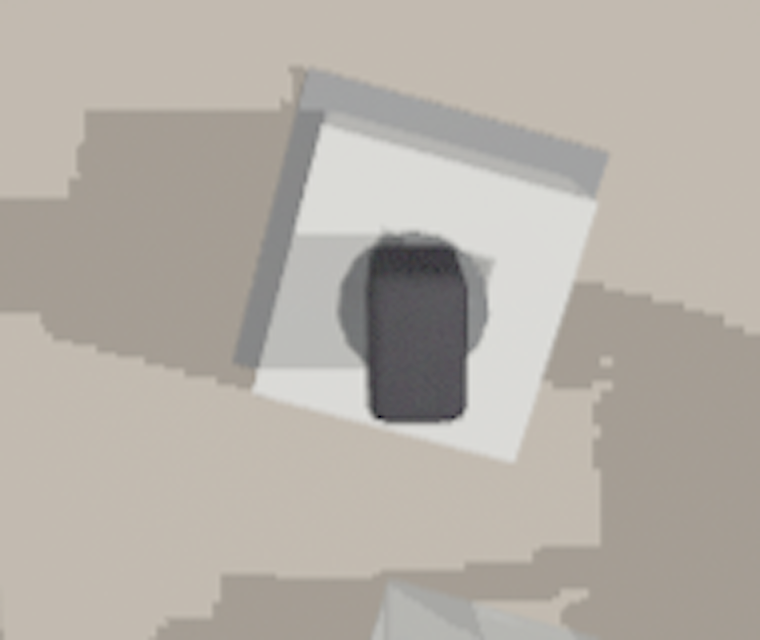

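```bash
python3 - <<'E'
from h import *
w=np.load('w3.npy');c=cam('wrist',dict(tool_pos=w[:3],tool_rot=w[3:]))
u=lambda x,y:((x+.5)/4-.5+160,(y+.5)/4-.5+100)
P=[onz(c,u(*p),.11) for p in ((370,272),(464,272),(467,422),(369,422))]
print(np.array(P),np.mean(P,0))
print(onz(c,u(413,232+73),.065))
Q=[onz(c,u(*p),.06) for p in ((322,122),(598,202),(515,462),(252,390))]
print(np.array(Q),np.mean(Q,0))
E
```

```text
[[ 0.6169 -0.2311  0.11  ]
 [ 0.6163 -0.2508  0.11  ]
 [ 0.5834 -0.251   0.11  ]
 [ 0.584  -0.2298  0.11  ]] [ 0.6002 -0.2407  0.11  ]
[ 0.6    -0.2406  0.065 ]
[[ 0.6447 -0.2197  0.06  ]
 [ 0.6234 -0.2867  0.06  ]
 [ 0.5566 -0.2661  0.06  ]
 [ 0.5779 -0.199   0.06  ]] [ 0.6006 -0.2429  0.06  ]
```

Call:
step_arm(
  targets=[
    {"dp":[0,-7,-20],"delta_rot":[0,0,0]},
    {"dp":[0,0,-30],"delta_rot":[0,0,0]},
    {"dp":[0,0,-30],"delta_rot":[0,0,0]},
    {"dp":[0,0,-20],"delta_rot":[0,0,0]},
    {"dp":[0,0,-20],"delta_rot":[0,0,0]},
    {"dp":[0,0,-15],"delta_rot":[0,0,0]},
    {"dp":[0,0,-15],"delta_rot":[0,0,0]},
    {"dp":[0,0,0],"delta_rot":[0,0,0]},
  ],
)

```text
clock: 5.13
tool_pos: [0.5973, -0.2404, 0.0854]
tool_rot: [-3.136, 0.043, 0.009]
wrist_force: [-1.1, 0.5, -0.3]
opening: 0.0853
```

```bash
python3 - <<'E'
from h import *
s=status.sense();print(s['clock'],s['tool_pos'],s['tool_rot'],s['joint_positions'])
f=viewer.grab_frame('wrist');cv2.imwrite('pics/w4.png',f)
E
```

```text
5.1333 [ 0.5973 -0.2404  0.0854] [-3.1361  0.0428  0.0086] [-0.2208  0.8248  1.0101  1.4557 -0.7123  1.2631 -0.7329]
```

View pics/w4.png

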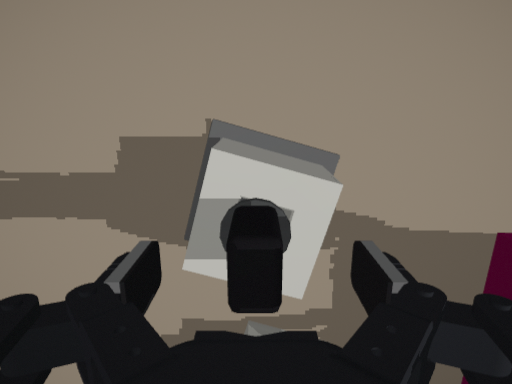

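Call:
step_arm(
  targets=[
    {"dp":[2,0,-6],"delta_rot":[0,0,0]},
    {"dp":[0,0,0],"delta_rot":[0,0,0]},
    {"dp":[0,0,0],"delta_rot":[0,0,0]},
  ],
)

```text
clock: 5.43
tool_pos: [0.6012, -0.244, 0.084]
tool_rot: [3.141, -0.049, 0.002]
wrist_force: [-0.3, 0.5, 0.4]
opening: 0.0855
```

Call:
step_arm(
  targets=[
    {"dp":[0,0,0],"delta_rot":[0,0,0]},
    {"dp":[0,0,0],"delta_rot":[0,0,0]},
    {"dp":[0,0,0],"delta_rot":[0,0,0]},
    {"dp":[0,0,0],"delta_rot":[0,0,0]},
    {"dp":[0,0,0],"delta_rot":[0,0,0]},
    {"dp":[0,0,0],"delta_rot":[0,0,0]},
    {"dp":[0,0,0],"delta_rot":[0,0,0]},
    {"dp":[0,0,0],"delta_rot":[0,0,0]},
  ],
  gripper=0,
  grip_force=70,
)

```text
clock: 6.1
tool_pos: [0.6008, -0.2441, 0.0836]
tool_rot: [3.141, -0.05, 0.001]
wrist_force: [0.8, 0.6, 1.6]
opening: 0.0207
```

```bash
python3 - <<'E'
from h import *
s=status.sense();print(s['clock'],s['tool_pos'],s['tool_rot'],s['opening'],s['wrist_force'])
f=viewer.grab_frame('wrist');cv2.imwrite('pics/w5.png',f)
E
```

```text
6.1 [ 0.6008 -0.2441  0.0836] [ 3.1411 -0.0504  0.001 ] 0.02073150178082487 [0.7628 0.5978 1.6151]
```

View pics/w5.png

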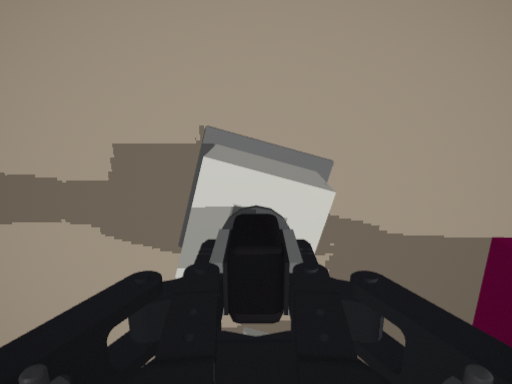

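Call:
step_arm(
  targets=[
    {"dp":[0,0,15],"delta_rot":[0,0,0]},
    {"dp":[0,0,25],"delta_rot":[0,0,0]},
    {"dp":[0,0,30],"delta_rot":[0,0,0]},
    {"dp":[0,0,30],"delta_rot":[0,0,0]},
    {"dp":[0,0,30],"delta_rot":[0,0,0]},
    {"dp":[0,0,20],"delta_rot":[0,0,0]},
    {"dp":[0,0,0],"delta_rot":[0,0,0]},
    {"dp":[0,0,0],"delta_rot":[0,0,0]},
  ],
)

```text
clock: 6.82
tool_pos: [0.6005, -0.2451, 0.2349]
tool_rot: [3.14, -0.052, 0.003]
wrist_force: [-0.1, 0.5, -1.5]
opening: 0.021
```

```bash
python3 - <<'E'
from h import *
s=status.sense();print(s['clock'],s['tool_pos'],s['tool_rot'],s['joint_positions'],s['opening'],s['wrist_force'])
Rm=R.from_rotvec(s['tool_rot']).as_matrix();print(Rm)
f=viewer.grab_frame('wrist');cv2.imwrite('pics/w6.png',f)
g=viewer.grab_frame('scene');crop(g,130,150,130,110,6,'pics/s6.png');cv2.imwrite('pics/s6f.png',g)
h=viewer.grab_frame('top');cv2.imwrite('pics/t6f.png',h)
for L in (.06,.0736):print(proj(cam('scene'),s['tool_pos']+Rm[:,2]*L),proj(cam('wrist',s),s['tool_pos']+Rm[:,2]*L))
E
```

```text
6.8167 [ 0.6005 -0.2451  0.2349] [ 3.1397 -0.0519  0.0033] [-0.2148  0.7106  1.0901  1.2433 -0.6178  1.5265 -0.8208] 0.020956687381442823 [-0.1053  0.4835 -1.483 ]
[[ 0.9995 -0.033   0.0021]
 [-0.033  -0.9995 -0.0015]
 [ 0.0021  0.0014 -1.    ]]
[182.306  208.9584] [254.855  213.3837]
[182.9218 212.6431] [254.8903 207.0023]
```

View pics/w6.png

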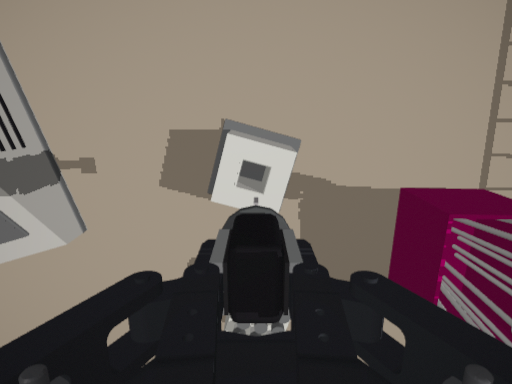

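View pics/s6.png

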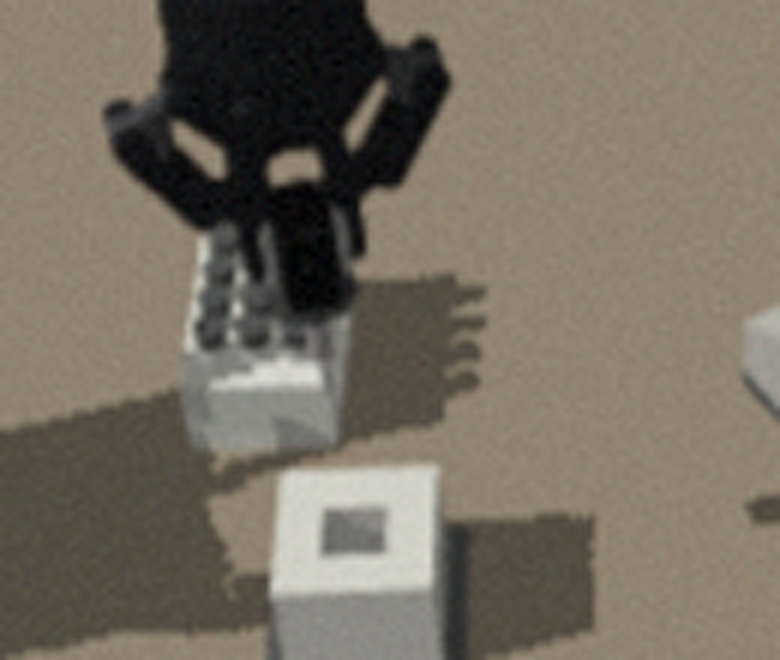

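```bash
python3 - <<'E'
from h import *
f=cv2.imread('pics/w6.png');b=cv2.resize(f[175:235,215:300],None,fx=8,fy=8,interpolation=cv2.INTER_CUBIC)
cv2.imwrite('pics/w6c.png',np.clip((b.astype(float)/255)**.45*255,0,255).astype(np.uint8))
c=viewer.camera_params('wrist');V=np.linalg.inv(c['hand_eye']);K=cam('wrist')[0]
for x,z in ((.009,.0736),(.007,.0736),(.009,.0616),(.019,.0186),(.019,.0236),(-.001+.019,.0236)): print(x,z,proj((K,V),(x,0,z)), (proj((K,V),(x,0,z))-[215,175])*8)
E
```

```text
0.009 0.0736 [254.8898 194.3251] [319.1188 154.6012]
0.007 0.0736 [254.8899 197.166 ] [319.1196 177.3277]
0.009 0.0616 [254.8585 199.2571] [318.8683 194.0564]
0.019 0.0186 [254.7061 203.9688] [317.6485 231.7506]
0.019 0.0236 [254.7276 201.1405] [317.8209 209.1242]
0.018 0.0236 [254.7279 202.9908] [317.8235 223.9261]
```

View pics/w6c.png

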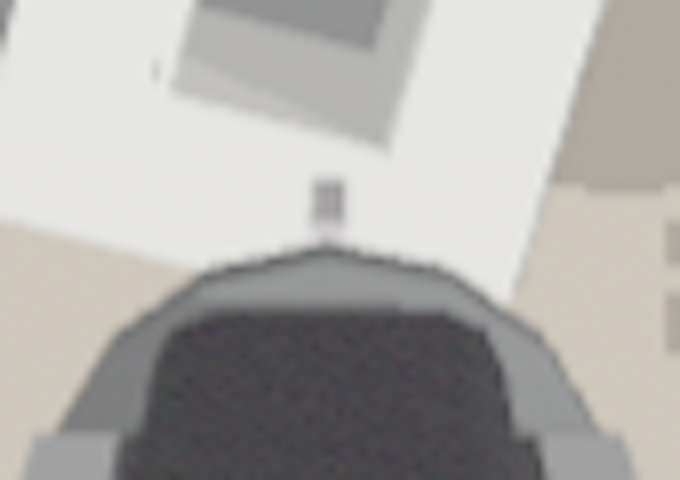

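```bash
cat >> g.py <<'E'
yaw=np.radians(14.5)
ux=np.array([np.cos(yaw),np.sin(yaw),0]);uy=np.array([-np.sin(yaw),np.cos(yaw),0])
n=-.5*ux+.866025*uz; sl=.866025*ux+.5*uz
C=dict(L=np.array([.5550,.1865,.1025]),R=np.array([.5913,.0468,.1030]))
tip=np.array([-.0017,.0006,.0735])
def pose(scr,th,h):
    th=np.radians(th);tx=np.cos(th)*sl+np.sin(th)*uy;tz=-n
    M=np.c_[tx,np.cross(tz,tx),tz]; return C[scr]+h*n-M@tip, M
def delta(scr,th,h,s=None):
    s=s or status.sense(); p,M=pose(scr,th,h)
    M0=R.from_rotvec(s['tool_rot']).as_matrix()
    return (p-s['tool_pos'])*1000, np.degrees(R.from_matrix(M@M0.T).as_rotvec())
E
python3 - <<'E'
from g import *
s=status.sense()
print(pose('R',66,.04)[0],delta('R',66,.04),pose('L',57,.04)[0])
E
```

```text
[0.536  0.0344 0.2014] (array([-63.7539, 277.7386, -30.093 ]), array([-14.6554, -29.4224,  80.3475])) [0.5    0.1741 0.201 ]
```

Call:
step_arm(
  targets=[
    {"dp":[-5,21,0],"delta_rot":[-1.1,-2.3,6.2]},
    {"dp":[-5,21,0],"delta_rot":[-1.1,-2.3,6.2]},
    {"dp":[-5,21,0],"delta_rot":[-1.1,-2.3,6.2]},
    {"dp":[-5,21,0],"delta_rot":[-1.1,-2.3,6.2]},
    {"dp":[-5,21,0],"delta_rot":[-1.1,-2.3,6.2]},
    {"dp":[-5,21,0],"delta_rot":[-1.1,-2.3,6.2]},
    {"dp":[-5,21,0],"delta_rot":[-1.1,-2.3,6.2]},
  ],
)

```text
clock: 7.55
tool_pos: [0.5638, -0.095, 0.2311]
tool_rot: [2.787, 1.078, 0.413]
wrist_force: [-0.1, 0.1, -1.0]
opening: 0.0215
```

Call:
step_arm(
  targets=[
    {"dp":[-5,21,0],"delta_rot":[-1.1,-2.3,6.2]},
    {"dp":[-5,21,0],"delta_rot":[-1.1,-2.3,6.2]},
    {"dp":[-5,21,0],"delta_rot":[-1.1,-2.3,6.2]},
    {"dp":[-5,21,0],"delta_rot":[-1.1,-2.3,6.2]},
    {"dp":[-5,21,0],"delta_rot":[-1.1,-2.3,6.2]},
    {"dp":[-5,21,0],"delta_rot":[-1.1,-2.3,6.2]},
    {"dp":[0,0,0],"delta_rot":[0,0,0]},
    {"dp":[0,0,0],"delta_rot":[0,0,0]},
  ],
)

```text
clock: 8.22
tool_pos: [0.5334, 0.0299, 0.2314]
tool_rot: [2.162, 1.844, 0.698]
wrist_force: [-0.5, -0.8, -0.9]
opening: 0.0213
```

```bash
python3 - <<'E'
from g import *
s=status.sense();print(s['clock'],s['tool_pos'],s['joint_positions'],s['opening'],s['wrist_force'],s['torque'])
print(delta('R',66,.04,s))
E
```

```text
8.2167 [0.5334 0.0299 0.2314] [-1.0475 -0.1166  0.9977  2.0807 -0.0489  0.6129 -0.1533] 0.021254378869924342 [-0.5156 -0.7648 -0.9197] [-0.1633  0.6599 -0.0303]
(array([  2.637 ,   4.4925, -30.0156]), array([-0.5983,  0.0181, -0.5608]))
```

Call:
step_arm(
  targets=[
    {"dp":[1,2,-10],"delta_rot":[-0.6,0,-0.6]},
    {"dp":[1,2,-10],"delta_rot":[0,0,0]},
    {"dp":[0.6,0.5,-10],"delta_rot":[0,0,0]},
    {"dp":[0,0,0],"delta_rot":[0,0,0]},
    {"dp":[0,0,0],"delta_rot":[0,0,0]},
  ],
)

```text
clock: 8.63
tool_pos: [0.5379, 0.032, 0.2025]
tool_rot: [2.164, 1.824, 0.683]
wrist_force: [-0.5, 0.0, -1.8]
opening: 0.0212
```

```bash
python3 - <<'E'
from g import *
s=status.sense();print(s['clock'],s['tool_pos'],s['joint_positions'],s['opening'],s['wrist_force'],s['torque'])
print(delta('R',66,.04,s))
f=viewer.grab_frame('wrist');cv2.imwrite('pics/w7.png',f);np.save('w7.npy',np.r_[s['tool_pos'],s['tool_rot']])
g=viewer.grab_frame('scene');crop(g,240,130,130,110,6,'pics/s7.png');cv2.imwrite('pics/s7f.png',g)
c=cam('wrist',s);print(proj(c,C['R']))
E
```

```text
8.6333 [0.5379 0.032  0.2025] [-1.0745 -0.0413  1.0529  2.1213 -0.155   0.5329 -0.0694] 0.021249348920517233 [-0.5443  0.047  -1.8309] [-0.1359  0.6748  0.0215]
(array([-1.9097,  2.3442, -1.1514]), array([0.1583, 0.1436, 0.2955]))
[252.3076 190.3065]
```

View pics/w7.png

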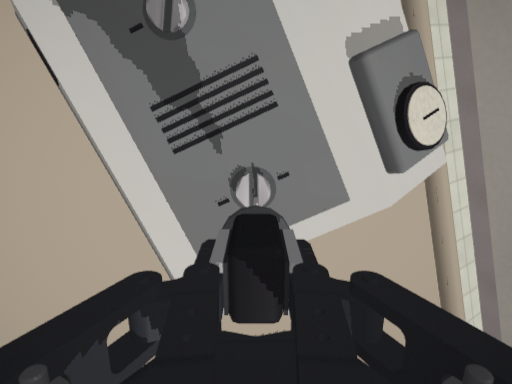

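View pics/s7.png

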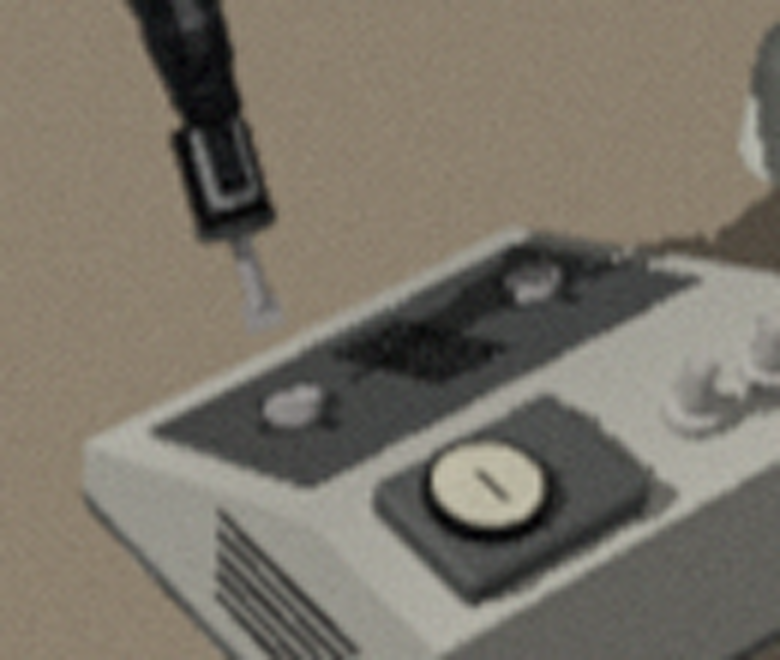

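```bash
python3 - <<'E'
from h import *
f=cv2.imread('pics/w7.png');b=cv2.resize(f[155:225,205:305],None,fx=8,fy=8,interpolation=cv2.INTER_CUBIC)
cv2.imwrite('pics/w7c.png',np.clip((b.astype(float)/255)**.6*255,0,255).astype(np.uint8))
E
```

```text
(no output)
```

View pics/w7c.png

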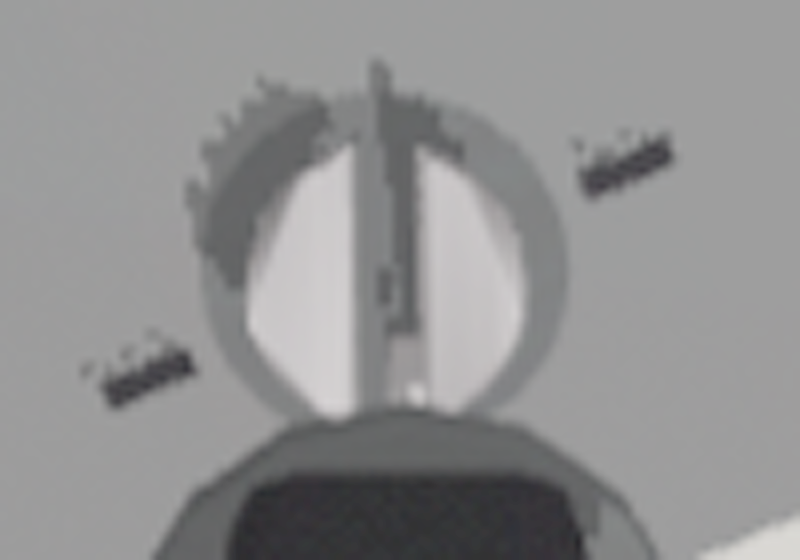

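```bash
python3 - <<'E'
from g import *
s=status.sense();d=delta('R',66,.04,s);M=R.from_rotvec(s['tool_rot']).as_matrix()
print(M.T@d[0],M, d)
# slot centre from wrist: plane
w=np.load('w7.npy');c=cam('wrist',dict(tool_pos=w[:3],tool_rot=w[3:]))
u=lambda x,y:((x+.5)/8-.5+205,(y+.5)/8-.5+155)
p=[onplane(c,u(*q),C['R'],n) for q in ((387,160),(391,330))];v=p[1]-p[0];a=np.degrees(np.arctan2(v@uy,v@sl));print('slot ang',a)
print('line y at tool',[M.T@(q-s['tool_pos'])*1000 for q in p])
print('head ctr', onplane(c,u(387,285),C['R'],n))
E
```

```text
[ 1.0323 -3.9168  1.0237] [[ 0.1152  0.8646  0.4891]
 [ 0.9725 -0.1986  0.1219]
 [ 0.2026  0.4616 -0.8636]] (array([-2.7667,  1.9065, -2.4831]), array([0.0822, 0.3012, 0.2357]))
slot ang -112.92278925224034
line y at tool [array([ 12.5163,  -3.4729, 114.5048]), array([ -5.0403,  -3.1041, 114.5437])]
head ctr [0.5918 0.0468 0.1033]
```

Call:
step_arm(
  targets=[
    {"dp":[0,0,0],"delta_rot":[0,0,0]},
  ],
)

```text
clock: 8.82
tool_pos: [0.5388, 0.0328, 0.2041]
tool_rot: [2.162, 1.825, 0.688]
wrist_force: [0.5, -0.1, -1.2]
opening: 0.0212
```

```bash
python3 - <<'E'
from g import *
for i in range(4):
    s=status.sense();print(s['tool_pos'],s['tool_rot'],s['dq'],s['joint_positions']); viewer.grab_frame('wrist')
E
```

```text
[0.5388 0.0328 0.2041] [2.1616 1.8247 0.6882] [-0.0012 -0.0083 -0.0025  0.0014 -0.0027  0.      0.0072] [-1.0745 -0.0439  1.0516  2.1199 -0.1553  0.5324 -0.0685]
[0.5387 0.033  0.2041] [2.1615 1.8252 0.6885] [ 0.0005 -0.0032 -0.0026  0.0033 -0.0015  0.0006  0.0033] [-1.0746 -0.0442  1.0515  2.1201 -0.1555  0.5324 -0.0683]
[0.5386 0.0331 0.204 ] [2.1615 1.8255 0.6886] [-0.0037 -0.0003  0.0014  0.005  -0.0012 -0.0017  0.003 ] [-1.0747 -0.0443  1.0514  2.1204 -0.1556  0.5323 -0.0681]
[0.5385 0.0332 0.2039] [2.1616 1.8258 0.6886] [-0.0024  0.0012  0.0017  0.0038 -0.0019  0.0001  0.0031] [-1.0748 -0.0444  1.0514  2.1206 -0.1557  0.5323 -0.068 ]
```

Call:
step_arm(
  targets=[
    {"dp":[0,0,0],"delta_rot":[0,0,0]},
  ],
)

```text
clock: 9.1
tool_pos: [0.5382, 0.0334, 0.2036]
tool_rot: [2.162, 1.826, 0.688]
wrist_force: [-0.3, 0.3, -1.6]
opening: 0.0209
```

```bash
sed -i "s/R=np.array(\[.5913,.0468,.1030\])/R=np.array([.5916,.0468,.1032])/" g.py; python3 - <<'E'
from g import *
s=status.sense();print(delta('R',66.5,.012,s))
E
```

```text
(array([ 11.6437,   4.514 , -26.2828]), array([-0.2292,  0.2193,  0.568 ]))
```

Call:
step_arm(
  targets=[
    {"dp":[3,1,-7],"delta_rot":[-0.2,0.2,0.5]},
    {"dp":[3,1,-7],"delta_rot":[0,0,0]},
    {"dp":[3,1,-7],"delta_rot":[0,0,0]},
    {"dp":[2.6,1.5,-5.3],"delta_rot":[0,0,0]},
    {"dp":[0,0,0],"delta_rot":[0,0,0]},
    {"dp":[0,0,0],"delta_rot":[0,0,0]},
  ],
)

```text
clock: 9.6
tool_pos: [0.5496, 0.0377, 0.1768]
tool_rot: [2.155, 1.839, 0.681]
wrist_force: [0.1, 0.5, -1.9]
opening: 0.0209
```

```bash
python3 - <<'E'
from g import *
s=status.sense();M=R.from_rotvec(s['tool_rot']).as_matrix();d=delta('R',66.5,.012,s);print(s['joint_positions'],d,M.T@d[0])
f=viewer.grab_frame('wrist');b=cv2.resize(f[155:225,205:305],None,fx=8,fy=8,interpolation=cv2.INTER_CUBIC)
cv2.imwrite('pics/w8c.png',np.clip((b.astype(float)/255)**.6*255,0,255).astype(np.uint8))
E
```

```text
[-1.043   0.085   1.0851  2.1309 -0.4468  0.5024  0.2057] (array([0.2931, 0.1716, 0.53  ]), array([ 0.0431, -0.0376,  0.0751])) [ 0.3036  0.4652 -0.2961]
```

View pics/w8c.png

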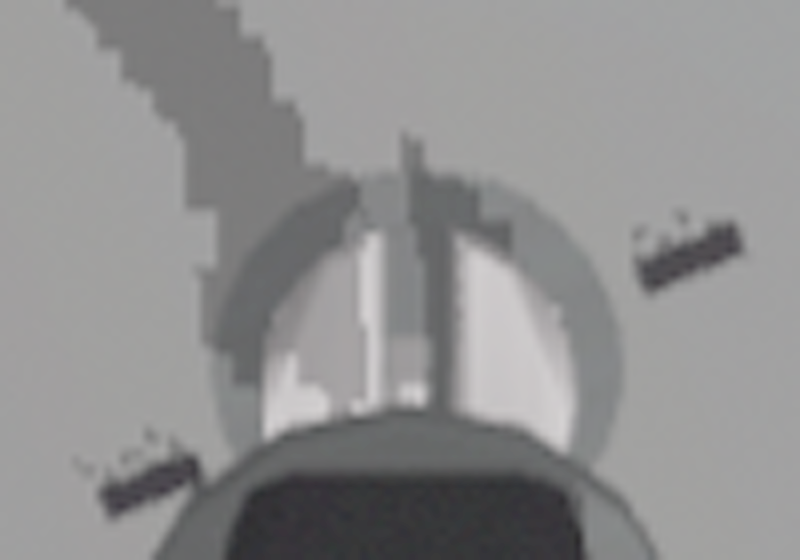

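Call:
step_arm(
  targets=[
    {"dp":[2.4,0.5,-3.5],"delta_rot":[0,0,0]},
    {"dp":[2,0.5,-3.5],"delta_rot":[0,0,0]},
    {"dp":[1.5,0.4,-2.6],"delta_rot":[0,0,0]},
    {"dp":[1.5,0.4,-2.6],"delta_rot":[0,0,0]},
    {"dp":[0,0,0],"delta_rot":[0,0,0]},
    {"dp":[0,0,0],"delta_rot":[0,0,0]},
  ],
)

```text
clock: 10.15
tool_pos: [0.5571, 0.0395, 0.1649]
tool_rot: [2.155, 1.838, 0.682]
wrist_force: [-0.0, 0.7, -0.8]
opening: 0.0212
```

```bash
python3 - <<'E'
from g import *
s=status.sense();M=R.from_rotvec(s['tool_rot']).as_matrix();d=delta('R',66.5,-.006,s);print(s['wrist_force'],s['torque'],d,M.T@d[0])
E
```

```text
[-0.0114  0.659  -0.8412] [-0.1819  0.6663 -0.0031] (array([ 1.4707,  0.6087, -3.144 ]), array([ 0.0003, -0.0026,  0.0746])) [ 0.1221 -0.2789  3.5108]
```

No contact yet at about 2.5 mm into the slot; go on to 6.5 mm.

Call:
step_arm(
  targets=[
    {"dp":[0.7,0.3,-1.3],"delta_rot":[0,0,0]},
    {"dp":[0.6,0.2,-1.3],"delta_rot":[0,0,0]},
    {"dp":[0.5,0.1,-0.8],"delta_rot":[0,0,0]},
    {"dp":[0,0,0],"delta_rot":[0,0,0]},
    {"dp":[0,0,0],"delta_rot":[0,0,0]},
  ],
)

```text
clock: 10.57
tool_pos: [0.5588, 0.0396, 0.1634]
tool_rot: [2.159, 1.838, 0.687]
wrist_force: [-22.2, -3.8, 27.1]
opening: 0.0211
```

```bash
python3 - <<'E'
from g import *
s=status.sense();M=R.from_rotvec(s['tool_rot']).as_matrix();d=delta('R',66.5,-.006,s);print(s['wrist_force'],s['torque'],d,M.T@d[0])
f=viewer.grab_frame('wrist');b=cv2.resize(f[155:225,205:305],None,fx=8,fy=8,interpolation=cv2.INTER_CUBIC)
cv2.imwrite('pics/w9c.png',np.clip((b.astype(float)/255)**.6*255,0,255).astype(np.uint8))
# turn rows about n: -7 deg per row
for th in (60,30,0,-12): print(th,delta('R',th,-.006,s))
E
```

```text
[-22.1512  -3.8352  27.0641] [-0.0153  2.2246  0.3187] (array([-0.1759,  0.5233, -1.6343]), array([-0.2732, -0.0226,  0.0964])) [ 0.1572 -1.0001  1.3968]
60 (array([ 0.0006,  0.5421, -1.533 ]), array([ 2.8731,  0.8019, -5.5313]))
30 (array([ 0.8072,  0.3349, -1.112 ]), array([ 17.3988,   4.6071, -31.5029]))
0 (array([ 1.4424, -0.2958, -0.8482]), array([ 31.9326,   8.4121, -57.47  ]))
-12 (array([ 1.6076, -0.6317, -0.8044]), array([ 37.7486,   9.9341, -67.8556]))
```

View pics/w9c.png

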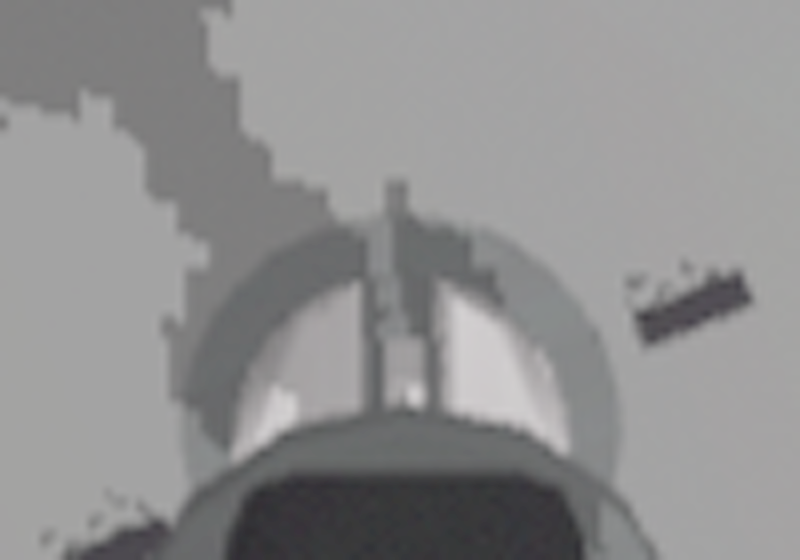

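Call:
step_arm(
  targets=[
    {"dp":[-0.6,-0.1,1.1],"delta_rot":[0,0,0]},
    {"dp":[0,0,0],"delta_rot":[2.4,0.6,-4.3]},
    {"dp":[0.1,0,0],"delta_rot":[2.4,0.6,-4.3]},
    {"dp":[0.1,0,0],"delta_rot":[2.4,0.6,-4.3]},
    {"dp":[0.1,-0.1,0.1],"delta_rot":[2.4,0.6,-4.3]},
    {"dp":[0,0,0],"delta_rot":[0,0,0]},
  ],
)

```text
clock: 11.12
tool_pos: [0.5588, 0.0398, 0.1639]
tool_rot: [2.503, 1.471, 0.752]
wrist_force: [-10.6, -1.6, 15.1]
opening: 0.0211
```

```bash
cat > st.py <<'E'
from g import *
import sys
s=status.sense();M=R.from_rotvec(s['tool_rot']).as_matrix();d=delta(sys.argv[1],float(sys.argv[2]),float(sys.argv[3]),s)
tp=s['tool_pos']+M@tip
print('t',s['clock'],'F',s['wrist_force'],'Fn',s['wrist_force']@n,'Ftool',M.T@s['wrist_force'],'Tn',s['torque']@n,s['torque']);print('d',d,'dtool',M.T@d[0]);print('tip off (n,sl,uy)mm',np.array([(tp-C[sys.argv[1]])@q for q in (n,sl,uy)])*1000,'ang',np.degrees(np.arctan2(M[:,0]@uy,M[:,0]@sl)),'J',s['joint_positions'],s['opening'])
E
python3 st.py R 46 -0.005
```

```text
t 11.1167 F [-10.6279  -1.6065  15.0805] Fn 18.405942285869074 Ftool [ -0.3496  -1.987  -18.4089] Tn 0.07339462357902227 [-0.1016  1.4695  0.2404]
d (array([-0.1871,  0.1372, -0.9535]), array([ 0.1193,  0.1577, -0.3436])) dtool [-0.2881 -0.5619  0.7512]
tip off (n,sl,uy)mm [-4.2502  0.772  -0.1359] ang 46.37513053390793 J [-1.031   0.1628  1.1124  2.1302 -0.6329  0.5062  0.0233] 0.021089043169857085
```

Call:
step_arm(
  targets=[
    {"dp":[0.1,0,0],"delta_rot":[2.4,0.6,-4.3]},
    {"dp":[0.1,0,0],"delta_rot":[2.4,0.6,-4.3]},
    {"dp":[0.1,0,0],"delta_rot":[2.4,0.6,-4.3]},
    {"dp":[0.1,-0.1,0.1],"delta_rot":[2.4,0.6,-4.3]},
    {"dp":[0,0,0],"delta_rot":[2.4,0.6,-4.3]},
    {"dp":[0,0,0],"delta_rot":[0,0,0]},
  ],
)

```text
clock: 11.62
tool_pos: [0.5594, 0.0394, 0.164]
tool_rot: [2.854, 0.929, 0.808]
wrist_force: [-13.1, -1.8, 15.6]
opening: 0.0213
```

```bash
python3 st.py R 21 -0.005
```

```text
t 11.6167 F [-13.1059  -1.8234  15.5904] Fn 20.074153875308376 Ftool [ -2.7286  -2.6861 -20.087 ] Tn 0.08220416307163392 [-0.1172  1.5067  0.2472]
d (array([-0.0578,  0.2399, -0.8157]), array([ 0.2794,  0.2599, -0.4596])) dtool [-0.2871 -0.3796  0.707 ]
tip off (n,sl,uy)mm [-4.2942  0.6493 -0.3371] ang 21.566012240809666 J [-1.1044  0.1916  1.2097  2.1313 -0.6988  0.5272 -0.3492] 0.02132882551060422
```

Call:
step_arm(
  targets=[
    {"dp":[0,0,0],"delta_rot":[2.4,0.6,-4.3]},
    {"dp":[0,0,0],"delta_rot":[2.4,0.6,-4.3]},
    {"dp":[0,0,0],"delta_rot":[0,0,0]},
  ],
)

```text
clock: 11.87
tool_pos: [0.5594, 0.0392, 0.164]
tool_rot: [-2.944, -0.683, -0.815]
wrist_force: [-12.5, -1.9, 15.8]
opening: 0.0211
```

```bash
python3 st.py R 11 -0.005
```

```text
t 11.8667 F [-12.4589  -1.8882  15.7669] Fn 19.921944555652956 Ftool [ -2.5895  -1.8107 -19.9349] Tn 0.005644319981565847 [-0.1307  1.4374  0.1412]
d (array([ 0.0851,  0.2509, -0.7464]), array([ 0.3556,  0.3006, -0.4931])) dtool [-0.1999 -0.2689  0.7177]
tip off (n,sl,uy)mm [-4.284   0.5177 -0.3873] ang 11.637042012169584 J [-1.1226  0.2005  1.2349  2.1319 -0.7173  0.5334 -0.5057] 0.021073568162595015
```

Call:
step_arm(
  targets=[
    {"dp":[0,0,0],"delta_rot":[2.4,0.6,-4.3]},
    {"dp":[0,0,0],"delta_rot":[2.4,0.6,-4.3]},
    {"dp":[0,0,0],"delta_rot":[0,0,0]},
  ],
)

```text
clock: 12.12
tool_pos: [0.5595, 0.0389, 0.1641]
tool_rot: [-2.951, -0.419, -0.8]
wrist_force: [-11.6, -1.8, 15.3]
opening: 0.0211
```

```bash
python3 st.py R 1 -0.005
```

```text
t 12.1167 F [-11.611   -1.8358  15.2731] Fn 19.07730067666441 Ftool [ -2.3925  -1.1418 -19.0899] Tn 0.06544261371683309 [-0.1721  1.4397  0.1875]
d (array([ 0.1999,  0.2503, -0.6856]), array([ 0.443 ,  0.3339, -0.5252])) dtool [-0.1178 -0.1982  0.7208]
tip off (n,sl,uy)mm [-4.2815  0.4028 -0.444 ] ang 1.7114377769499294 J [-1.1348  0.2071  1.2518  2.1323 -0.7297  0.5376 -0.668 ] 0.021096770962781678
```

Call:
step_arm(
  targets=[
    {"dp":[0,0,0],"delta_rot":[1.9,0.5,-3.5]},
    {"dp":[0,0,0],"delta_rot":[1.9,0.5,-3.5]},
    {"dp":[0,0,0],"delta_rot":[0,0,0]},
  ],
)

```text
clock: 12.37
tool_pos: [0.5595, 0.0389, 0.1641]
tool_rot: [-2.943, -0.209, -0.783]
wrist_force: [-11.9, -2.5, 15.8]
opening: 0.0214
```

```bash
python3 st.py R -7 -0.005
```

```text
t 12.3667 F [-11.906  -2.462  15.796] Fn 19.75135465198214 Ftool [ -2.6013  -0.2096 -19.7615] Tn 0.028655523794156847 [-0.2923  1.4239  0.0755]
d (array([ 0.2751,  0.113 , -0.6681]), array([ 0.5627,  0.3101, -0.4702])) dtool [-0.0853 -0.0352  0.7254]
tip off (n,sl,uy)mm [-4.2756  0.2908 -0.4512] ang -6.281108566964462 J [-1.1431  0.2111  1.2615  2.1318 -0.7321  0.5395 -0.8068] 0.021421166619698343
```

Call:
step_arm(
  targets=[
    {"dp":[0,0,0],"delta_rot":[1.9,0.5,-3.5]},
    {"dp":[0,0,0],"delta_rot":[1.4,0.4,-2.6]},
    {"dp":[0,0,0],"delta_rot":[0,0,0]},
  ],
)

```text
clock: 12.62
tool_pos: [0.5596, 0.0388, 0.1641]
tool_rot: [-2.925, -0.029, -0.765]
wrist_force: [-11.7, -1.6, 14.7]
opening: 0.0208
```

```bash
python3 st.py R -14 -0.005
```

```text
t 12.6167 F [-11.7008  -1.6365  14.6835] Fn 18.585233052696612 Ftool [ -3.0027  -0.5398 -18.598 ] Tn 0.05599591079947988 [-0.2901  1.3849  0.1027]
d (array([ 0.2929, -0.    , -0.6835]), array([ 0.6905,  0.2534, -0.453 ])) dtool [-0.079   0.0886  0.7341]
tip off (n,sl,uy)mm [-4.2653  0.195  -0.4724] ang -13.241129625949734 J [-1.1484  0.2144  1.2676  2.1307 -0.7319  0.5417 -0.9299] 0.020833985596885353
```

```bash
python3 - <<'E'
from g import *
s=status.sense();np.save('w10.npy',np.r_[s['tool_pos'],s['tool_rot']])
f=viewer.grab_frame('wrist');cv2.imwrite('pics/w10.png',f);b=cv2.resize(f[155:225,205:305],None,fx=8,fy=8,interpolation=cv2.INTER_CUBIC)
cv2.imwrite('pics/w10c.png',np.clip((b.astype(float)/255)**.6*255,0,255).astype(np.uint8))
E
```

```text
(no output)
```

View pics/w10c.png

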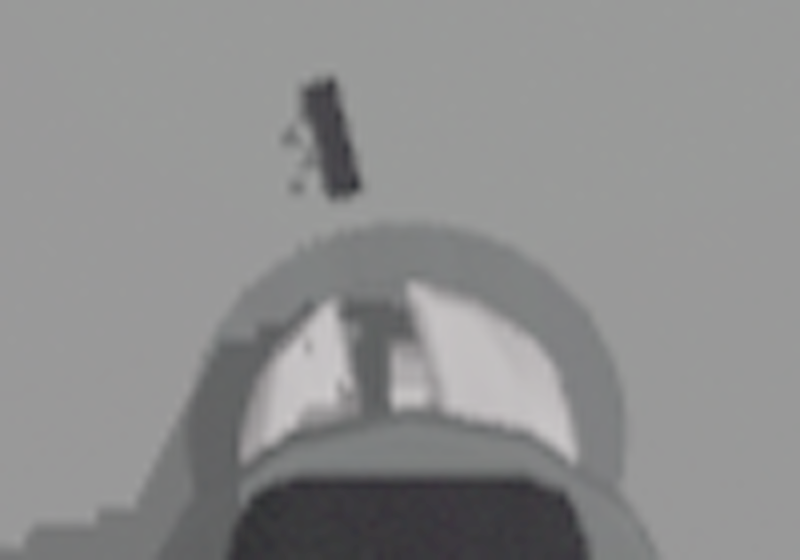

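Call:
step_arm(
  targets=[
    {"dp":[0,0,0],"delta_rot":[1.5,0.4,-2.6]},
    {"dp":[0,0,0],"delta_rot":[0,0,0]},
    {"dp":[0,0,0],"delta_rot":[0,0,0]},
  ],
)

```text
clock: 12.92
tool_pos: [0.5597, 0.0388, 0.1641]
tool_rot: [-2.913, 0.045, -0.757]
wrist_force: [-11.1, -2.7, 15.7]
opening: 0.0212
```

```bash
python3 st.py R -16 -0.005
```

```text
t 12.9167 F [-11.0938  -2.6559  15.7447] Fn 19.338050434147977 Ftool [ -1.9327   0.4737 -19.3407] Tn 0.1450327667575557 [-0.331   1.322   0.1735]
d (array([ 0.2378, -0.0478, -0.7262]), array([0.2199, 0.109 , 0.3166])) dtool [-0.1397  0.1458  0.7385]
tip off (n,sl,uy)mm [-4.2614  0.2379 -0.3592] ang -16.15364858295302 J [-1.1484  0.2159  1.2692  2.13   -0.735   0.5443 -0.9777] 0.021161224679043696
```

Call:
step_arm(
  targets=[
    {"dp":[0,0,0],"delta_rot":[-2.4,-0.6,4.3]},
    {"dp":[-0.5,-0.1,0.9],"delta_rot":[-2.4,-0.6,4.3]},
    {"dp":[-2,-0.5,3.5],"delta_rot":[0,0,0]},
    {"dp":[-5,-1.2,8.6],"delta_rot":[0,0,0]},
    {"dp":[-5,-1.2,8.6],"delta_rot":[0,0,0]},
    {"dp":[-5,-1.2,8.6],"delta_rot":[0,0,0]},
    {"dp":[-5,-1.2,8.6],"delta_rot":[0,0,0]},
    {"dp":[0,0,0],"delta_rot":[0,0,0]},
  ],
)

```text
clock: 13.58
tool_pos: [0.5372, 0.0344, 0.2033]
tool_rot: [-2.941, -0.212, -0.784]
wrist_force: [0.5, 0.0, -0.5]
opening: 0.0214
```

```bash
python3 st.py R -6 0.04; python3 - <<'E'
from g import *
s=status.sense();np.save('w11.npy',np.r_[s['tool_pos'],s['tool_rot']])
f=viewer.grab_frame('wrist');cv2.imwrite('pics/w11.png',f)
b=cv2.resize(f[125:225,195:315],None,fx=6,fy=6,interpolation=cv2.INTER_CUBIC)
cv2.imwrite('pics/w11c.png',np.clip((b.astype(float)/255)**.6*255,0,255).astype(np.uint8))
print(delta('L',57,.04))
E
```

```text
t 13.5833 F [ 0.5     0.0052 -0.5186] Fn -0.6918594235831719 Ftool [0.1703 0.1    0.6929] Tn -0.037635982847191427 [-0.1273  0.6665 -0.0183]
d (array([ 0.8184, -0.9845, -0.9725]), array([0.0172, 0.225 , 0.2666])) dtool [0.1069 1.1494 1.119 ]
tip off (n,sl,uy)mm [41.1108  0.2856  0.9115] ang -6.194100646157073 J [-1.2885 -0.0865  1.2371  2.1255 -0.0515  0.5284 -1.4201] 0.021361231427497556
(array([-36.9722, 138.8078,  -1.6066]), array([-30.5934,  -7.6875,  54.7337]))
```

View pics/w11c.png

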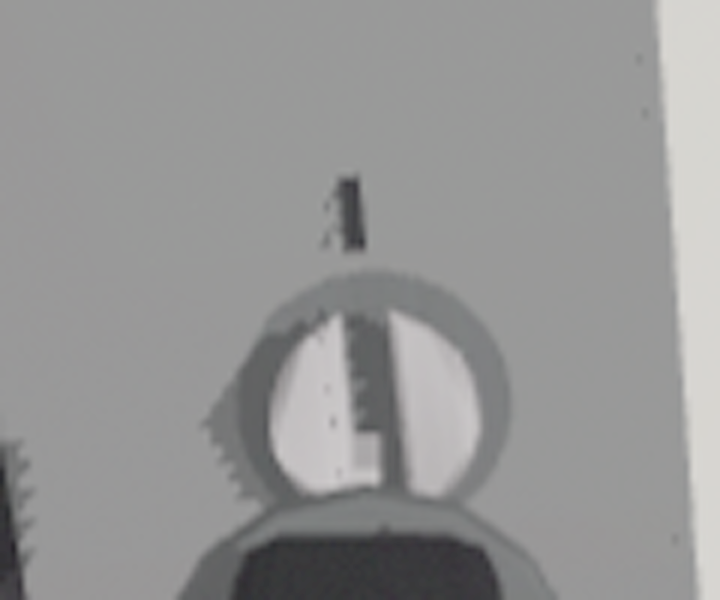

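Call:
step_arm(
  targets=[
    {"dp":[-4.1,15.4,0],"delta_rot":[-3.4,-0.9,6.1]},
    {"dp":[-4.1,15.4,0],"delta_rot":[-3.4,-0.9,6.1]},
    {"dp":[-4.1,15.4,0],"delta_rot":[-3.4,-0.9,6.1]},
    {"dp":[-4.1,15.4,0],"delta_rot":[-3.4,-0.9,6.1]},
    {"dp":[-4.1,15.4,0],"delta_rot":[-3.4,-0.9,6.1]},
    {"dp":[-4.1,15.4,0],"delta_rot":[-3.4,-0.9,6.1]},
    {"dp":[-4.1,15.4,0],"delta_rot":[-3.4,-0.8,6.1]},
    {"dp":[-4.1,15.4,0],"delta_rot":[-3.4,-0.8,6.1]},
  ],
)

```text
clock: 14.3
tool_pos: [0.5028, 0.1584, 0.2001]
tool_rot: [2.436, 1.55, 0.736]
wrist_force: [0.4, 1.2, -1.3]
opening: 0.0214
```

Call:
step_arm(
  targets=[
    {"dp":[-4.1,15.4,0],"delta_rot":[-3.4,-0.8,6.0]},
    {"dp":[0,0,0],"delta_rot":[0,0,0]},
    {"dp":[0,0,0],"delta_rot":[0,0,0]},
    {"dp":[0,0,0],"delta_rot":[0,0,0]},
  ],
)

```text
clock: 14.63
tool_pos: [0.4995, 0.1721, 0.2006]
tool_rot: [2.325, 1.67, 0.714]
wrist_force: [0.8, -0.4, -1.8]
opening: 0.0211
```

```bash
python3 st.py L 57 0.04; python3 - <<'E'
from g import *
s=status.sense();np.save('w12.npy',np.r_[s['tool_pos'],s['tool_rot']])
f=viewer.grab_frame('wrist');cv2.imwrite('pics/w12.png',f)
b=cv2.resize(f[155:225,205:305],None,fx=8,fy=8,interpolation=cv2.INTER_CUBIC)
cv2.imwrite('pics/w12c.png',np.clip((b.astype(float)/255)**.6*255,0,255).astype(np.uint8))
E
```

```text
t 14.6333 F [ 0.7969 -0.4274 -1.8312] Fn -1.9180699907952494 Ftool [-0.6947  0.0449  1.92  ] Tn -0.04721190708954151 [-0.1814  0.6744 -0.0584]
d (array([0.5082, 1.9941, 0.3877]), array([0.1205, 0.0717, 0.1653])) dtool [ 2.0858 -0.1028  0.1543]
tip off (n,sl,uy)mm [40.1661 -1.0044 -2.0584] ang 56.92399192905093 J [-1.4468 -0.0894  0.9882  2.1521  0.3359  0.5444 -1.0105] 0.02113731659843774
```

View pics/w12c.png

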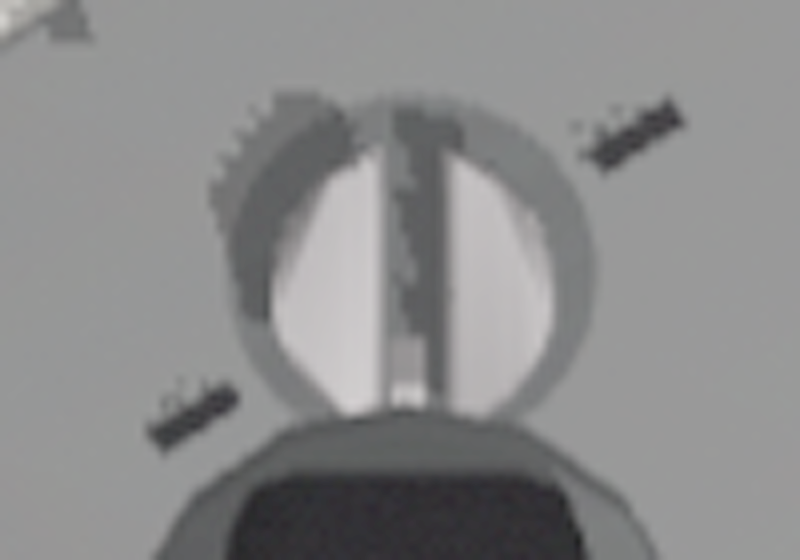

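```bash
python3 - <<'E'
from g import *
s=status.sense();M=R.from_rotvec(s['tool_rot']).as_matrix()
print(delta('L',57,.010)[0]+M[:,1]*.3)
E
```

```text
[ 15.0925   5.9886 -25.6475]
```

Call:
step_arm(
  targets=[
    {"dp":[4,2,-7],"delta_rot":[0,0,0]},
    {"dp":[4,1.5,-7],"delta_rot":[0,0,0]},
    {"dp":[4,1.5,-7],"delta_rot":[0,0,0]},
    {"dp":[3,1,-4.6],"delta_rot":[0,0,0]},
    {"dp":[0,0,0],"delta_rot":[0,0,0]},
    {"dp":[0,0,0],"delta_rot":[0,0,0]},
  ],
)

```text
clock: 15.18
tool_pos: [0.5148, 0.1778, 0.1756]
tool_rot: [2.324, 1.67, 0.716]
wrist_force: [0.2, 0.6, -1.0]
opening: 0.0212
```

```bash
python3 st.py L 57 0.01; python3 - <<'E'
from g import *
s=status.sense()
f=viewer.grab_frame('wrist')
b=cv2.resize(f[155:225,205:305],None,fx=8,fy=8,interpolation=cv2.INTER_CUBIC)
cv2.imwrite('pics/w13c.png',np.clip((b.astype(float)/255)**.6*255,0,255).astype(np.uint8))
E
```

```text
t 15.1833 F [ 0.2066  0.5919 -1.0343] Fn -1.0698124659873598 Ftool [ 0.3216 -0.469   1.0674] Tn -0.006437438794640088 [-0.1936  0.6751 -0.0181]
d (array([-0.3048,  0.0721, -0.5959]), array([0.1236, 0.1448, 0.1642])) dtool [-0.1702 -0.5318  0.3759]
tip off (n,sl,uy)mm [10.384   0.6758 -0.4243] ang 56.93558382014617 J [-1.4551  0.0455  1.0815  2.1564  0.0688  0.4437 -0.764 ] 0.021233166216653616
```

View pics/w13c.png

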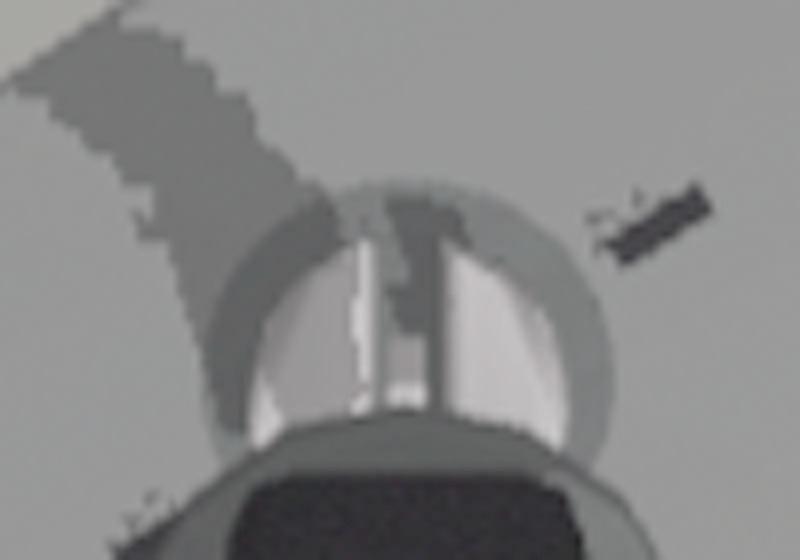

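Call:
step_arm(
  targets=[
    {"dp":[1.8,0.4,-3.2],"delta_rot":[0,0,0]},
    {"dp":[1.8,0.4,-3.2],"delta_rot":[0,0,0]},
    {"dp":[1.7,0.4,-3],"delta_rot":[0,0,0]},
    {"dp":[1.0,0.3,-1.8],"delta_rot":[0,0,0]},
    {"dp":[0,0,0],"delta_rot":[0,0,0]},
    {"dp":[0,0,0],"delta_rot":[0,0,0]},
  ],
)

```text
clock: 15.73
tool_pos: [0.521, 0.1804, 0.1649]
tool_rot: [2.323, 1.672, 0.718]
wrist_force: [-0.1, 0.2, -1.5]
opening: 0.0212
```

```bash
python3 st.py L 57 -0.004
```

```text
t 15.7333 F [-0.0745  0.2482 -1.5475] Fn -1.3351893289392474 Ftool [-0.2086 -0.8019  1.3325] Tn 0.05065992985335278 [-0.2247  0.587   0.0177]
d (array([ 0.2957, -0.8356, -2.0324]), array([0.0607, 0.1859, 0.0185])) dtool [-1.2576 -0.3222  1.7974]
tip off (n,sl,uy)mm [-2.1991  1.162   0.754 ] ang 57.03663451563246 J [-1.3922  0.0996  1.0469  2.1567 -0.0638  0.4118 -0.6416] 0.02118140507936409
```

Call:
step_arm(
  targets=[
    {"dp":[0.4,-0.3,-0.8],"delta_rot":[0,0,0]},
    {"dp":[0.4,-0.3,-0.8],"delta_rot":[0,0,0]},
    {"dp":[0,0,-0.6],"delta_rot":[0,0,0]},
    {"dp":[0,0,0],"delta_rot":[0,0,0]},
  ],
)

```text
clock: 16.07
tool_pos: [0.522, 0.1805, 0.1637]
tool_rot: [2.324, 1.674, 0.719]
wrist_force: [-13.4, -3.1, 16.0]
opening: 0.0209
```

```bash
python3 st.py L 57 -0.005; python3 - <<'E'
from g import *
s=status.sense()
f=viewer.grab_frame('wrist')
b=cv2.resize(f[155:225,205:305],None,fx=8,fy=8,interpolation=cv2.INTER_CUBIC)
cv2.imwrite('pics/w14c.png',np.clip((b.astype(float)/255)**.6*255,0,255).astype(np.uint8))
E
```

```text
t 16.0667 F [-13.4256  -3.1488  16.014 ] Fn 20.761766118106177 Ftool [ -1.8432  -3.4202 -20.773 ] Tn -0.0025978684965449125 [-0.4496  1.435  -0.0469]
d (array([-0.2226, -0.7638, -1.7128]), array([-0.038 ,  0.1609, -0.0206])) dtool [-1.2336 -0.6447  1.2764]
tip off (n,sl,uy)mm [-3.7212  1.4213  0.6929] ang 57.01970816515279 J [-1.3788  0.1051  1.0383  2.1562 -0.084   0.4087 -0.6214] 0.02089962732512423
```

View pics/w14c.png

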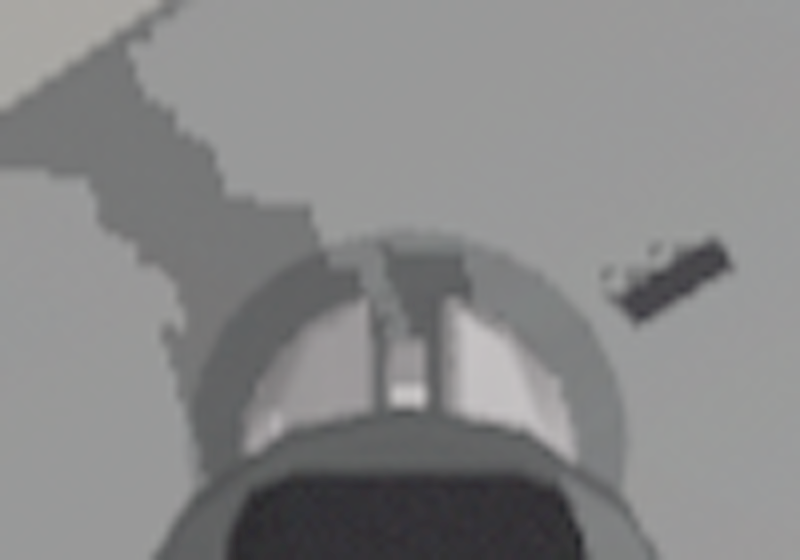

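```bash
python3 - <<'E'
from g import *
s=status.sense();
for th in (57,37,17,0,-14):
    d=delta('L',th,-.0037,s); print(th,d)
E
```

```text
57 (array([-0.8481, -0.9313, -0.6086]), array([-0.0407,  0.1634, -0.0212]))
37 (array([-0.3042, -1.0491, -0.3216]), array([  9.6655,   2.6735, -17.3269]))
17 (array([ 0.1842, -1.3684, -0.0948]), array([ 19.3728,   5.1803, -34.6326]))
0 (array([ 0.5114, -1.7701,  0.0301]), array([ 27.6248,   7.3084, -49.3423]))
-14 (array([ 0.6982, -2.165 ,  0.0774]), array([ 34.4211,   9.059 , -61.4562]))
```

Call:
step_arm(
  targets=[
    {"dp":[-0.2,-0.3,-0.1],"delta_rot":[2.4,0.6,-4.3]},
    {"dp":[0,-0.2,0],"delta_rot":[2.4,0.6,-4.3]},
    {"dp":[0,-0.2,0],"delta_rot":[2.4,0.6,-4.3]},
    {"dp":[0,-0.2,0],"delta_rot":[2.4,0.6,-4.3]},
    {"dp":[0,0,0],"delta_rot":[0,0,0]},
  ],
)

```text
clock: 16.53
tool_pos: [0.5226, 0.1803, 0.1642]
tool_rot: [2.644, 1.277, 0.78]
wrist_force: [-8.6, -1.5, 13.2]
opening: 0.0211
```

```bash
python3 st.py L 37 -0.0037
```

```text
t 16.5333 F [-8.6218 -1.4691 13.2025] Fn 15.791204357221947 Ftool [ -0.2472  -1.0869 -15.7974] Tn 0.041600180465586216 [-0.2168  0.8885  0.0553]
d (array([-0.9468, -0.8906, -0.7873]), array([ 0.0009,  0.3515, -0.0223])) dtool [-1.4789 -0.3337  0.1045]
tip off (n,sl,uy)mm [-3.5909  1.8186  0.5399] ang 37.064345244170774 J [-1.4529  0.1174  1.1246  2.1582 -0.129   0.4071 -0.926 ] 0.021067895335363566
```

Call:
step_arm(
  targets=[
    {"dp":[-0.4,-0.2,-0.2],"delta_rot":[2.4,0.6,-4.3]},
    {"dp":[-0.4,-0.2,-0.2],"delta_rot":[2.4,0.6,-4.3]},
    {"dp":[0,-0.1,0],"delta_rot":[2.4,0.6,-4.3]},
    {"dp":[0,-0.1,0],"delta_rot":[2.4,0.6,-4.3]},
    {"dp":[0,0,0],"delta_rot":[0,0,0]},
  ],
)

```text
clock: 16.95
tool_pos: [0.5229, 0.1796, 0.1644]
tool_rot: [2.901, 0.823, 0.821]
wrist_force: [-4.9, -1.1, 9.9]
opening: 0.021
```

```bash
python3 st.py L 17 -0.0037
```

```text
t 16.95 F [-4.9337 -1.0761  9.9044] Fn 11.100480456609219 Ftool [  0.69     0.0541 -11.0959] Tn 0.05704729847636899 [-0.1214  0.3549  0.0493]
d (array([-0.7537, -0.5236, -0.7313]), array([ 0.1659,  0.5372, -0.0881])) dtool [-1.1569 -0.0263  0.1948]
tip off (n,sl,uy)mm [-3.5022  1.7297  0.0424] ang 17.22500647791338 J [-1.5243  0.1347  1.2111  2.1609 -0.1853  0.4071 -1.2181] 0.020970815320342596
```

Call:
step_arm(
  targets=[
    {"dp":[-0.3,-0.1,-0.3],"delta_rot":[2.4,0.6,-4.3]},
    {"dp":[-0.3,-0.1,-0.3],"delta_rot":[2.4,0.6,-4.3]},
    {"dp":[0,-0.1,0],"delta_rot":[2.4,0.6,-4.3]},
    {"dp":[0,0,0],"delta_rot":[0,0,0]},
  ],
)

```text
clock: 17.28
tool_pos: [0.5231, 0.1791, 0.1644]
tool_rot: [-2.951, -0.434, -0.811]
wrist_force: [-5.8, -1.8, 11.9]
opening: 0.0213
```

```bash
python3 st.py L 2 -0.0037
```

```text
t 17.2833 F [-5.8218 -1.8089 11.9151] Fn 13.363398041722396 Ftool [  0.7958   0.3972 -13.3545] Tn 0.08875024319135943 [-0.1907  0.1856  0.0227]
d (array([-0.6929, -0.3082, -0.6338]), array([ 0.2751,  0.6335, -0.1237])) dtool [-0.9705  0.0847  0.1663]
tip off (n,sl,uy)mm [-3.5332  1.6679 -0.2754] ang 2.3211577343645096 J [-1.5536  0.145   1.2489  2.1622 -0.2166  0.4078 -1.4481] 0.021259066771246393
```

Call:
step_arm(
  targets=[
    {"dp":[-0.2,-0.1,-0.2],"delta_rot":[2.4,0.5,-4.3]},
    {"dp":[0,-0.1,0],"delta_rot":[2.4,0.5,-4.3]},
    {"dp":[0,0,0],"delta_rot":[0,0,0]},
  ],
)

```text
clock: 17.53
tool_pos: [0.5231, 0.1787, 0.1643]
tool_rot: [-2.936, -0.174, -0.795]
wrist_force: [-4.6, -2.6, 11.6]
opening: 0.0216
```

```bash
python3 st.py L -8 -0.0037
```

```text
t 17.5333 F [-4.5654 -2.5762 11.5777] Fn 12.559103237643441 Ftool [  1.7369   1.2231 -12.5304] Tn 0.018698642626708412 [-0.3144  0.2072 -0.1242]
d (array([-0.4771, -0.1756, -0.4798]), array([ 0.3693,  0.8386, -0.1495])) dtool [-0.6675  0.1388  0.1544]
tip off (n,sl,uy)mm [-3.5492  1.6055 -0.4934] ang -7.58467114946704 J [-1.5681  0.1471  1.2643  2.1656 -0.2203  0.4031 -1.6179] 0.021576313256661744
```

Call:
step_arm(
  targets=[
    {"dp":[0,0,0],"delta_rot":[2.0,0.6,-3.4]},
    {"dp":[0,0,0],"delta_rot":[1.6,0.6,-2.6]},
    {"dp":[0,0,0],"delta_rot":[0,0,0]},
  ],
)

```text
clock: 17.78
tool_pos: [0.5234, 0.1782, 0.1644]
tool_rot: [-2.913, 0.005, -0.768]
wrist_force: [-5.0, -2.2, 11.8]
opening: 0.0211
```

```bash
python3 st.py L -14.5 -0.0037
```

```text
t 17.7833 F [-5.0024 -2.1674 11.8231] Fn 12.93198520602715 Ftool [  1.5271   0.5207 -12.9192] Tn 0.1115332111954355 [-0.4002  0.1156 -0.0782]
d (array([-0.7574,  0.1217, -0.6024]), array([-0.0164,  0.4468,  0.2229])) dtool [-0.9594 -0.0677  0.1623]
tip off (n,sl,uy)mm [-3.5403  1.4694 -0.5533] ang -14.644677776737074 J [-1.5628  0.1523  1.2683  2.1608 -0.2494  0.4131 -1.7096] 0.021119885871382513
```

Call:
step_arm(
  targets=[
    {"dp":[0,0,0],"delta_rot":[1.4,0.4,-2.4]},
    {"dp":[0,0,0],"delta_rot":[0,0,0]},
    {"dp":[0,0,0],"delta_rot":[0,0,0]},
  ],
)

```text
clock: 18.03
tool_pos: [0.5235, 0.1781, 0.1644]
tool_rot: [-2.902, 0.072, -0.759]
wrist_force: [-4.7, -4.1, 12.0]
opening: 0.0212
```

```bash
python3 st.py L -16 -0.0037
```

```text
t 18.0333 F [-4.7473 -4.1104 12.0184] Fn 13.2208654274563 Ftool [  2.0146   2.3328 -13.2051] Tn 0.2083819479693145 [-0.6211  0.0665 -0.0969]
d (array([-0.7697,  0.2059, -0.5937]), array([-0.6071,  0.2559,  1.2075])) dtool [-0.9747 -0.1074  0.1601]
tip off (n,sl,uy)mm [-3.543   1.4061 -0.5495] ang -17.307478884872165 J [-1.5627  0.1533  1.27    2.1603 -0.255   0.4146 -1.7499] 0.021189636328279356
```

Call:
step_arm(
  targets=[
    {"dp":[0,0,0],"delta_rot":[-2.4,-0.6,4.3]},
    {"dp":[-0.5,-0.1,0.9],"delta_rot":[-2.4,-0.6,4.3]},
    {"dp":[-2,-0.5,3.5],"delta_rot":[0,0,0]},
    {"dp":[-5,-1.2,8.6],"delta_rot":[0,0,0]},
    {"dp":[-5,-1.2,8.6],"delta_rot":[0,0,0]},
    {"dp":[-5,-1.2,8.6],"delta_rot":[0,0,0]},
    {"dp":[-5,-1.2,8.6],"delta_rot":[0,0,0]},
    {"dp":[0,0,0],"delta_rot":[0,0,0]},
  ],
)

```text
clock: 18.7
tool_pos: [0.4978, 0.1739, 0.2009]
tool_rot: [-2.934, -0.184, -0.775]
wrist_force: [0.8, 0.5, -1.2]
opening: 0.021
```

```bash
python3 st.py L -6 0.04; python3 - <<'E'
from g import *
f=viewer.grab_frame('wrist');cv2.imwrite('pics/w15.png',f)
b=cv2.resize(f[125:225,195:315],None,fx=6,fy=6,interpolation=cv2.INTER_CUBIC)
cv2.imwrite('pics/w15c.png',np.clip((b.astype(float)/255)**.6*255,0,255).astype(np.uint8))
E
```

```text
t 18.7 F [ 0.8224  0.5103 -1.1973] Fn -1.4988952031353582 Ftool [ 0.1615 -0.3074  1.4999] Tn 0.011993722930363439 [-0.1588  0.5664  0.007 ]
d (array([ 3.5809, -0.8565,  0.7386]), array([-0.8197, -0.1418,  1.1184])) dtool [3.3805 1.3049 0.9857]
tip off (n,sl,uy)mm [40.9836 -3.1059  1.9709] ang -7.383241010111205 J [-1.631  -0.1411  1.1388  2.1568  0.4391  0.5646 -2.2242] 0.020964881048253607
```

View pics/w15c.png

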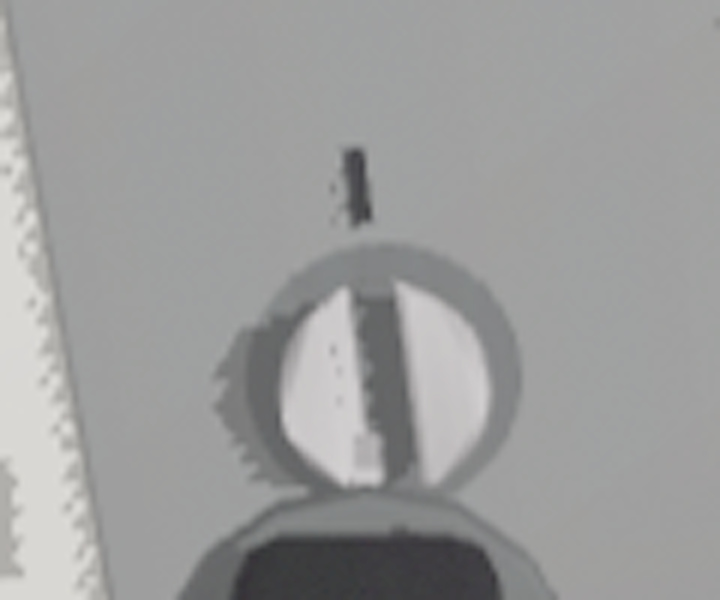

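```bash
cat > rt.py <<'E'
from g import *
s=status.sense();M0=R.from_rotvec(s['tool_rot']).as_matrix()
a=np.radians(-1.8);M=np.array([[np.cos(a),np.sin(a),0],[np.sin(a),-np.cos(a),0],[0,0,-1]])
print('t',s['clock'],(np.array([.6008,-.2441,.0836])-s['tool_pos'])*1000,np.degrees(R.from_matrix(M@M0.T).as_rotvec()),s['joint_positions'],s['tool_pos'],s['wrist_force'],s['opening'])
E
python3 rt.py
```

```text
t 18.75 [ 103.0234 -417.7783 -116.5492] [-5.3373 29.5665 -8.7367] [-1.6315 -0.1384  1.141   2.1573  0.4358  0.5631 -2.2215] [0.4978 0.1737 0.2001] [-0.0517 -0.0904 -0.8573] 0.02138311140588899
```

Call:
step_arm(
  targets=[
    {"dp":[0,-10,12],"delta_rot":[0,0,0]},
    {"dp":[8,-32,10],"delta_rot":[-0.4,2.3,-0.7]},
    {"dp":[8,-32,10],"delta_rot":[-0.4,2.3,-0.7]},
    {"dp":[8,-32,10],"delta_rot":[-0.4,2.3,-0.7]},
    {"dp":[8,-32,0],"delta_rot":[-0.4,2.3,-0.7]},
    {"dp":[8,-32,0],"delta_rot":[-0.4,2.3,-0.7]},
    {"dp":[8,-32,0],"delta_rot":[-0.4,2.3,-0.7]},
  ],
)

```text
clock: 19.33
tool_pos: [0.5323, 0.0065, 0.2391]
tool_rot: [-3.053, -0.093, -0.473]
wrist_force: [0.1, -0.5, -0.8]
opening: 0.0213
```

```bash
python3 rt.py
```

```text
t 19.3333 [  68.5114 -250.5862 -155.457 ] [-2.663  17.6627 -5.2528] [-1.1769  0.1254  1.2932  1.8821 -0.26    0.9383 -1.2897] [0.5323 0.0065 0.2391] [ 0.093  -0.5001 -0.8494] 0.021285634308924172
```

Call:
step_arm(
  targets=[
    {"dp":[0,0,0],"delta_rot":[0,0,7]},
    {"dp":[0,0,0],"delta_rot":[0,0,7]},
    {"dp":[0,0,0],"delta_rot":[0,0,7]},
  ],
)

```text
clock: 19.58
tool_pos: [0.5324, 0.0038, 0.2381]
tool_rot: [-2.939, -0.639, -0.444]
wrist_force: [0.1, -0.6, -1.5]
opening: 0.0211
```

```bash
python3 rt.py
```

```text
t 19.5833 [  68.3997 -247.8638 -154.5066] [ -5.5949  17.0041 -26.1215] [-0.9325  0.1725  1.1578  1.8421 -0.4302  1.0353 -0.755 ] [0.5324 0.0038 0.2381] [ 0.0814 -0.6069 -1.4514] 0.021131717071999
```

```bash
cat > rt.py <<'E'
from g import *
s=status.sense();M0=R.from_rotvec(s['tool_rot']).as_matrix()
a=np.radians(45);M=np.array([[np.cos(a),np.sin(a),0],[np.sin(a),-np.cos(a),0],[0,0,-1]])
T=np.array([.6003,-.2425,.0836])-M@[-.0015,.0006,0]
np.set_printoptions(precision=3,suppress=True)
print('t',s['clock'],(T-s['tool_pos'])*1000,np.degrees(R.from_matrix(M@M0.T).as_rotvec()),s['joint_positions'],s['tool_pos'],s['wrist_force'],s['opening'],T)
E
python3 rt.py
```

```text
t 19.5833 [  68.536 -244.779 -154.507] [-11.847  13.337  20.302] [-0.933  0.173  1.158  1.842 -0.43   1.035 -0.755] [0.532 0.004 0.238] [ 0.081 -0.607 -1.451] 0.021131717071999 [ 0.601 -0.241  0.084]
```

Call:
step_arm(
  targets=[
    {"dp":[8,-30,0],"delta_rot":[-2,2.2,4]},
    {"dp":[8,-30,0],"delta_rot":[-2,2.2,4]},
    {"dp":[8,-30,0],"delta_rot":[-2,2.2,4]},
    {"dp":[8,-30,0],"delta_rot":[-2,2.2,4]},
    {"dp":[8,-30,0],"delta_rot":[-2,2.2,4]},
  ],
)

```text
clock: 20.0
tool_pos: [0.573, -0.147, 0.2376]
tool_rot: [-2.885, -1.184, -0.069]
wrist_force: [0.7, 0.5, -0.7]
opening: 0.0208
```

```bash
python3 rt.py
```

```text
t 20.0 [  27.897  -94.038 -154.036] [-2.17   1.852  0.355] [-0.403  0.529  1.014  1.443 -0.499  1.411 -0.167] [ 0.573 -0.147  0.238] [ 0.72   0.492 -0.721] 0.02080611953050028 [ 0.601 -0.241  0.084]
```

Call:
step_arm(
  targets=[
    {"dp":[9,-31,0],"delta_rot":[-1.5,1.0,0]},
    {"dp":[9,-31,0],"delta_rot":[0,0,0]},
    {"dp":[9,-31,0],"delta_rot":[0,0,0]},
    {"dp":[0,0,0],"delta_rot":[0,0,0]},
    {"dp":[0,0,0],"delta_rot":[0,0,0]},
  ],
)

```text
clock: 20.42
tool_pos: [0.5983, -0.2418, 0.2374]
tool_rot: [-2.907, -1.179, -0.03]
wrist_force: [-0.4, 0.6, -2.0]
opening: 0.021
```

```bash
python3 rt.py
```

```text
t 20.4167 [   2.592    0.787 -153.813] [-0.647  0.901  0.83 ] [-0.176  0.651  0.977  1.258 -0.547  1.488 -0.062] [ 0.598 -0.242  0.237] [-0.372  0.599 -2.004] 0.02101066154367752 [ 0.601 -0.241  0.084]
```

Call:
step_arm(
  targets=[
    {"dp":[2.5,0.8,-25],"delta_rot":[-0.6,0.9,0.8]},
    {"dp":[0,0,-30],"delta_rot":[0,0,0]},
    {"dp":[0,0,-25],"delta_rot":[0,0,0]},
    {"dp":[0,0,0],"delta_rot":[0,0,0]},
    {"dp":[0,0,0],"delta_rot":[0,0,0]},
    {"dp":[0,0,0],"delta_rot":[0,0,0]},
  ],
)

```text
clock: 20.92
tool_pos: [0.6024, -0.2368, 0.1607]
tool_rot: [-2.898, -1.21, -0.007]
wrist_force: [-0.3, -0.2, -0.9]
opening: 0.0213
```

```bash
python3 rt.py; python3 - <<'E'
from g import *
s=status.sense()
f=viewer.grab_frame('wrist');cv2.imwrite('pics/w16.png',f);g=viewer.grab_frame('scene')
c=cam('wrist',s);print('mouth',proj(c,(.6005,-.2427,.06)))
b=cv2.resize(f[120:240,170:330],None,fx=4,fy=4,interpolation=cv2.INTER_CUBIC)
a=cv2.resize(g[160:260,140:240],None,fx=4.8,fy=4.8,interpolation=cv2.INTER_CUBIC)[:480]
b=cv2.resize(b,(640,480))[:, :320*2]
cv2.imwrite('pics/w16c.png',np.clip((cv2.resize(b,(480,360)).astype(float)/255)**.6*255,0,255).astype(np.uint8));cv2.imwrite('pics/s16c.png',a)
E
```

```text
t 20.9167 [ -1.463  -4.195 -77.098] [-0.149  0.223 -0.322] [-0.191  0.71   0.943  1.365 -0.576  1.348 -0.021] [ 0.602 -0.237  0.161] [-0.312 -0.157 -0.885] 0.02133427160176112 [ 0.601 -0.241  0.084]
mouth [258.3488 203.2048]
```

View pics/w16c.png

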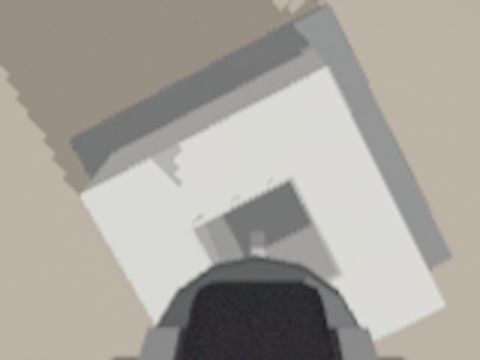

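View pics/s16c.png

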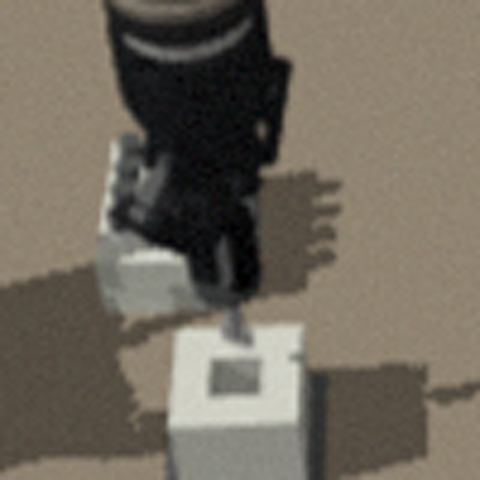

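Call:
step_arm(
  targets=[
    {"dp":[-1.4,-4,-5],"delta_rot":[0,0,0]},
    {"dp":[0,0,-5],"delta_rot":[0,0,0]},
    {"dp":[0,0,0],"delta_rot":[0,0,0]},
    {"dp":[0,0,0],"delta_rot":[0,0,0]},
  ],
)

```text
clock: 21.35
tool_pos: [0.5996, -0.2411, 0.1493]
tool_rot: [-2.897, -1.206, -0.005]
wrist_force: [-0.8, 0.1, -2.1]
opening: 0.0207
```

```bash
python3 rt.py
```

```text
t 21.35 [  1.303   0.04  -65.67 ] [-0.259  0.091 -0.202] [-0.181  0.719  0.937  1.381 -0.582  1.33  -0.009] [ 0.6   -0.241  0.149] [-0.761  0.094 -2.149] 0.020688727438913 [ 0.601 -0.241  0.084]
```

Call:
step_arm(
  targets=[
    {"dp":[1,0,-10],"delta_rot":[-0.2,0.1,0]},
    {"dp":[0,0,-10],"delta_rot":[0,0,0]},
    {"dp":[0,0,-10],"delta_rot":[0,0,0]},
    {"dp":[0,0,-10],"delta_rot":[0,0,0]},
    {"dp":[0,0,-10],"delta_rot":[0,0,0]},
    {"dp":[0,0,-5],"delta_rot":[0,0,0]},
    {"dp":[0,0,0],"delta_rot":[0,0,0]},
    {"dp":[0,0,0],"delta_rot":[0,0,0]},
  ],
)

```text
clock: 22.02
tool_pos: [0.6007, -0.2411, 0.0941]
tool_rot: [-2.9, -1.208, 0.0]
wrist_force: [0.3, 0.4, -1.0]
opening: 0.021
```

```bash
python3 rt.py
```

```text
t 22.0167 [  0.201   0.039 -10.508] [-0.03  -0.026 -0.223] [-0.175  0.77   0.906  1.441 -0.62   1.232  0.018] [ 0.601 -0.241  0.094] [ 0.348  0.369 -0.986] 0.02099977853222153 [ 0.601 -0.241  0.084]
```

Call:
step_arm(
  targets=[
    {"dp":[0,0,-4],"delta_rot":[0,0,0]},
    {"dp":[0,0,-4],"delta_rot":[0,0,0]},
    {"dp":[0,0,-1.5],"delta_rot":[0,0,0]},
    {"dp":[0,0,0],"delta_rot":[0,0,0]},
    {"dp":[0,0,0],"delta_rot":[0,0,0]},
  ],
)

```text
clock: 22.43
tool_pos: [0.6009, -0.241, 0.085]
tool_rot: [-2.9, -1.208, -0.001]
wrist_force: [0.9, 1.0, -2.1]
opening: 0.0211
```

```bash
python3 rt.py
```

```text
t 22.4333 [ 0.011  0.017 -1.421] [-0.029  0.014 -0.233] [-0.173  0.779  0.9    1.45  -0.628  1.216  0.024] [ 0.601 -0.241  0.085] [ 0.933  0.991 -2.077] 0.021082494183791007 [ 0.601 -0.241  0.084]
```

Call:
step_arm(
  targets=[
    {"dp":[0,0,-1.5],"delta_rot":[0,0,0]},
    {"dp":[0,0,-1],"delta_rot":[0,0,0]},
    {"dp":[0,0,0],"delta_rot":[0,0,0]},
    {"dp":[0,0,0],"delta_rot":[0,0,0]},
  ],
)

```text
clock: 22.77
tool_pos: [0.6012, -0.2413, 0.0836]
tool_rot: [2.9, 1.208, 0.002]
wrist_force: [-1.0, -0.3, 4.7]
opening: 0.0207
```

```bash
python3 rt.py
```

```text
t 22.7667 [-0.301  0.306 -0.006] [-0.007  0.076 -0.236] [-0.173  0.78   0.899  1.452 -0.63   1.212  0.025] [ 0.601 -0.241  0.084] [-1.03 -0.28  4.69] 0.02067139406606877 [ 0.601 -0.241  0.084]
```

Call:
step_arm(
  targets=[
    {"dp":[0,0,0],"delta_rot":[0,0,0]},
    {"dp":[0,0,0],"delta_rot":[0,0,0]},
    {"dp":[0,0,0],"delta_rot":[0,0,0]},
    {"dp":[0,0,0],"delta_rot":[0,0,0]},
    {"dp":[0,0,0],"delta_rot":[0,0,0]},
    {"dp":[0,0,0],"delta_rot":[0,0,0]},
  ],
  gripper=60,
)

```text
clock: 23.27
tool_pos: [0.6009, -0.241, 0.0823]
tool_rot: [-2.9, -1.208, -0.0]
wrist_force: [0.5, 0.2, 0.4]
opening: 0.0513
```

Call:
step_arm(
  targets=[
    {"dp":[0,0,10],"delta_rot":[0,0,0]},
    {"dp":[0,0,20],"delta_rot":[0,0,0]},
    {"dp":[0,0,30],"delta_rot":[0,0,0]},
    {"dp":[0,0,35],"delta_rot":[0,0,0]},
    {"dp":[0,0,35],"delta_rot":[0,0,0]},
    {"dp":[0,0,20],"delta_rot":[0,0,0]},
    {"dp":[0,0,0],"delta_rot":[0,0,0]},
    {"dp":[0,0,0],"delta_rot":[0,0,0]},
  ],
)

```text
clock: 23.93
tool_pos: [0.6014, -0.242, 0.2349]
tool_rot: [2.898, 1.207, 0.005]
wrist_force: [1.0, -0.2, -0.0]
opening: 0.0509
```

```bash
python3 rt.py; python3 - <<'E'
from g import *
s=status.sense();np.save('w17.npy',np.r_[s['tool_pos'],s['tool_rot']])
f=viewer.grab_frame('wrist');cv2.imwrite('pics/w17.png',f);g=viewer.grab_frame('scene');t=viewer.grab_frame('top')
crop(g,130,150,270,120,2.9,'pics/s17.png')
crop(t,175,115,170,110,4.5,'pics/t17.png')
E
```

```text
t 23.9333 [  -0.488    0.952 -151.266] [ 0.076  0.216 -0.218] [-0.177  0.663  0.972  1.245 -0.537  1.491 -0.056] [ 0.601 -0.242  0.235] [ 1.02 -0.22 -0.02] 0.05093911474044548 [ 0.601 -0.241  0.084]
```

View pics/w17.png

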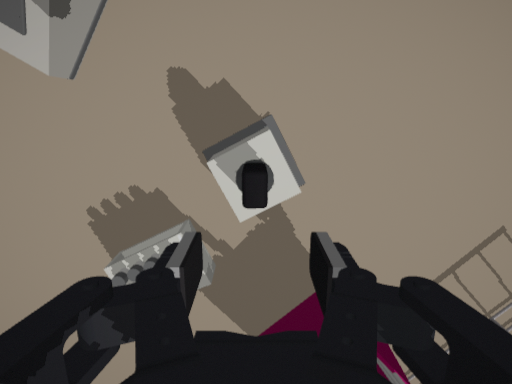

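View pics/s17.png

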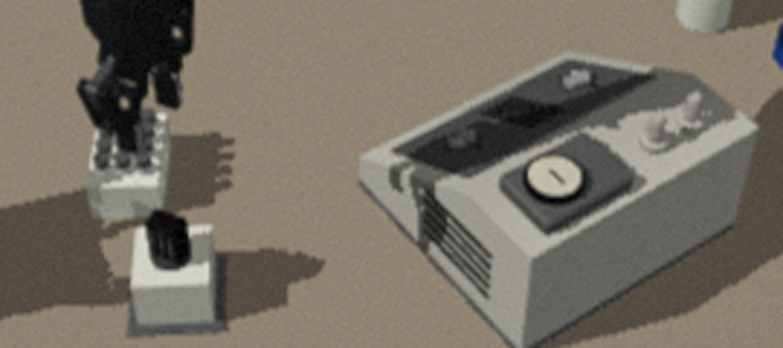

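View pics/t17.png

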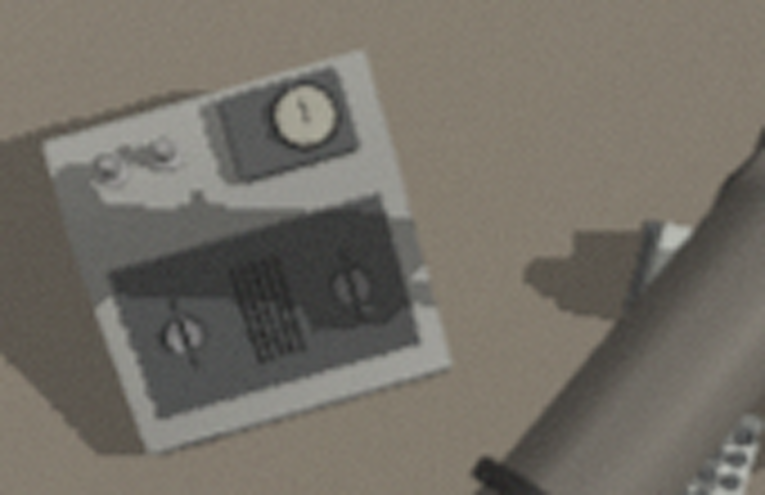

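```bash
python3 - <<'E'
from g import *
w=np.load('w17.npy');c=cam('wrist',dict(tool_pos=w[:3],tool_rot=w[3:]))
f=cv2.imread('pics/w17.png');b=cv2.resize(f[140:225,205:305],None,fx=7,fy=7,interpolation=cv2.INTER_CUBIC)
cv2.imwrite('pics/w17c.png',np.clip((b.astype(float)/255)**.45*255,0,255).astype(np.uint8))
for X in ((.6003,-.2425,.11),(.6003,-.2425,.065)): print(proj(c,X),(proj(c,X)-[205,140])*7)
E
```

```text
[253.8799 189.6161] [342.1594 347.3126]
[253.9478 178.2082] [342.6346 267.4577]
```

View pics/w17c.png

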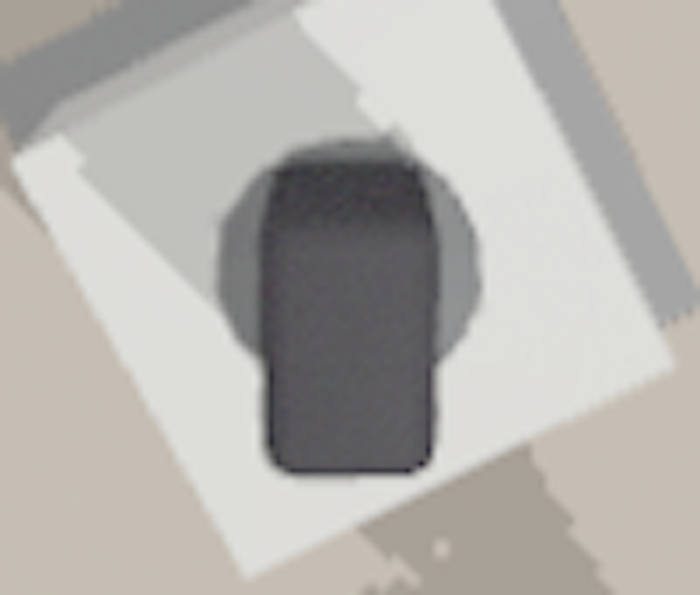

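```bash
python3 -c "
from plant import env
print(env.close_job())"
```

```text
the job is handed in; nothing more can be done
None
```

I turned both cover screws home with the key, first the right and then the left. I then stood the key back in its stand, let go, drew the hand clear and handed the job in at about 24 s of the 72 s. The hand-in reports no verdict.

**Screws:** at the end of each turn the resistance rose above the screw's normal 0.08 N m, to about 0.15 N m on the right and 0.21 N m on the left. In the wrist and top views both slots line up with their ticks.

**Key:** the collar touched down at the same hand height as when I picked the key up, so it had not slipped in the fingers. In the last wrist picture the collar and handle top lie within about 1 mm of where an upright, centred key should appear. I put it back turned about 47° from how it stood before.

**Bystanders:** none were touched as far as the pictures show. I did not measure their positions afterwards.

**Checks that disagreed or were tight:**
- The blade stopped on the slot floor 3.5 to 4.5 mm deep by my measurements, not the stated 7 mm. I put this down to position error, since the blade sat centred in the slot and drove the screw.
- My measurements put the key up to 1.8 mm off the left screw's centre while turning, without any trouble.
- Joint 3 came to 1.293 rad on the way back, against its 1.3 limit. I turned the hand the other way and it fell back to about 0.9.

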